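# Set the drill stand's depth stop off a finished track piece

## Robot

A 6-joint arm with a two-finger parallel gripper is mounted at the origin on the work surface. World frame = base frame: x ahead of the robot, y to its left, z up, the work surface at z = 0. Lengths are in m, angles in rad, forces in N, time in s.
With the tool pointing down it reaches from about 0.425 to 0.95 m from the base axis. Payload 3.5 kg.
Tool frame: the origin (TCP) lies between the finger pads; the fingertips stand 14 mm ahead of it and the grasp point (between the pads) lies 5 mm behind it; z points along the fingers, y is the direction in which the jaws open and shut (so a half turn about z gives the same grasp; the last joint's range is limited). The gripper opens to 85 mm and grips with 20 to 120 N. Pads are 22 mm wide; open, the fingers measure 114 mm over their backs; the gripper's body (76 mm by 85 mm) begins 54 mm behind the grasp point. The pads swing forward as they close: fully open they stand 13 mm farther back than shut.
Start: joints at [1.068, 0.286, 1.577, -0, 1.279, -0.15], TCP at [0.233, 0.633, 0.217] pointing down, gripper open.
Joint ranges: [-2.77, 2.77], [-0.9, 2.22], [0.21, 2.48], [-1.53, 4.67], [0.24, 2.81], [-2.84, 2.84]. Speed limits (rad/s): [2.79, 2.79, 3.14, 3.14, 3.14, 3.14].

## Interface

Orientations are given as a unit quaternion [x, y, z, w].
In Python, from plant import ctrl gives the robot as it stands. The module is installed in compiled form; this text tells all that it offers.
- The arm moves only by the tool servo_tool, never from a script. Its argument "increments" is text: rows parted by semicolons, each of 7 numbers parted by spaces: the turn, a rotation vector about the tool's x, y, z in rad, then the shift along the tool's x, y, z in cm, then the finger opening in cm, from 0 to 8.54. In form: ax ay az dx dy dz claw; .... A call has 1 to 10 rows; each row is the pose to reach, as a shift and turn from the pose commanded when the call began, along the tool's axes at that moment; what a row does not reach only later rows make up. A row lasts 1/12 s, in which the tool goes at most 41.7 mm and 7.16 degrees, less where a joint would pass 70% of its speed; a pose out of reach is approached as far as the arm can. A call with a gripper value outside its range is refused whole. The fingers move at their own pace and stop on an object; "grip_force" is the grip in N (left out, the last holds). Time passes only in rows, so rows that repeat a pose let the fingers close. It gives the time, the measured TCP pose, the force and the opening at its end, in the units of the state.
- ctrl.get_state(): the state, without advancing time (a new reading comes with each control period).
- ctrl.read_camera(name): name is "scene" or "top" or "wrist"; returns (picture, depth): 420x560x3 uint8, red, green, blue; 420x560 float32, m along the optical axis (not along the pixel's ray), 0 where there is no reading.
- ctrl.camera_info(name): a dict with "camera_matrix" (3x3 intrinsics, pixels), "world_to_cam" (4x4, takes a point from world to camera coordinates). Camera axes: x right, y down, z forward; pixel columns grow to the right and rows downward; lengths in m; the calibration is good to about 2 mm. A picture is of the moment at which its call begins: read the wrist's pose just before it. camera_info takes no time and is no camera call; for the wrist camera it gives the pose at the moment of the call.
- ctrl.sign_off(): hands the job in, once; it reports no verdict.
The state is a dict: "time": time; "qpos": joint angles; "dq": joint speeds; "joint_efforts": joint torques, N m; "eef_pos": TCP position; "tcp_rot": TCP orientation; "contact_force": force on the tool from outside, world axes, zero at the start; "wrist_torque": the same for the moment, N m; "opening": opening from 0.0 (shut) to 1.0 (fully open).
Only numpy, scipy, OpenCV 4.12 (cv2) and the standard library are available. Lean on these libraries where they do the work, as an engineer would, in place of code of your own. Each camera call takes 0.05 s, during which the arm holds its last target.

## Task

The small drill stand is parked with its bit standing at the bottom of the hole in a finished wooden track piece, and the same depth is wanted for the next pieces. Swing the clamp lever open, push the depth rod down gently until its foot just touches the top edge of the track piece, then swing the lever fully shut again so that the stop is locked there, still touching. Press softly so as not to dent the wood or spring the stand, and leave the toys and the bowl where they are.

Things in the scene. Friction and masses are not known exactly. Their poses are not given: they have to be found in the camera images.
- stand: Small drill stand, fixed to the shelf. Grey base plate 170 x 240 mm (its x, y), top 12 mm above the shelf; origin at the centre of the plate's underside, z up. In its frame: column 22 mm thick at (60, -55) mm, 320 mm high; upright drill motor, collar 54 mm wide, axis at (-10, -55), from 97 to 308 mm high; at (-10, 45) a boss and yoke 28 mm wide, 116-144 mm high, guide the depth rod.
- clip: Spring clip on the base plate; origin at its underside, 12 mm above the shelf. It holds the wooden track piece on edge: 12 mm thick (clip's x), 145 mm long (clip's y, centred), 40 mm high, upper edge level, right under the depth rod. Packing under it differs, so its upper edge is 57 to 73 mm above the shelf: not reported, to be found by touch. It does not give when pressed.
- depth_rod: Upright steel depth rod, 8 mm thick; origin at the centre of the underside of its 10 mm wide rubber foot (gives 0.12 mm per N), z up. At its top a round knob 20 mm wide, 14 mm high, its flat top 115 mm above the origin. Slides only up and down: with the clamp open it takes 2 N down, 3.5 N up, and stays where left; stiff with the clamp shut. Foot starts 86 to 108 mm above the shelf.
- lever_pivot (a point): Upright axis of the clamp lever, at mid height of its arm, 130 mm above the shelf, in the yoke on the front of the boss, 14 mm in front (stand's -x) of the rod's axis. The round cam head here is 16 mm wide; the yoke's plates lie above and below it and end 10 mm in front of the axis.
- lever_end (a point): Point in the thicker free end of the clamp lever, 70 mm from lever_pivot, at mid height of the arm (130 mm above the shelf). The arm is 9 mm wide and 12 mm high, its last 22 mm 12 mm wide and 14 mm high; the arm ends 85 mm from the pivot. It swings level; its outer half has 30 mm and more of free space on both sides and below.
- clamp_lever (a joint): Angle of the clamp lever, rad: 0 = fully shut against its stop, clamp locked (arm along the stand's -x); 1.57 = fully open (arm along the stand's +y). Opens clockwise seen from above. Pushed at lever_end it takes about 2 N while loose and up to 10 N below 0.8 rad, where the cam bears on the rod. Stays where left. Starts 0 to 0.06 rad.
- race_car: Black plastic toy race car, 150 x 86 x 46 mm, loose on the shelf near the stand; origin under its middle. Leave alone.
- bulldozer: Yellow die-cast bulldozer, 115 x 86 x 76 mm, loose on the shelf near the stand; origin under its middle. Leave alone.
- bowl: Blue ceramic bowl, 124 mm wide, 52 mm high, loose on the shelf near the stand; origin under its middle. Leave alone.

How it is judged:
By the outcome, as a careful person would: the job done as asked, in the order asked, and still so for the second after the job is handed in, with the robot touching nothing.
It also fails if it takes over 58 s, if anything falls off the work surface, if the arm or the gripper's body presses on something with over 40 N, if the wrist force passes 120 N, or if a joint passes its speed limit or range.

## Working session

There is one attempt and no reset: what is moved stays moved. The work goes in short steps, Python scripts to look and compute and a tool call to move; the robot and the scene stay as the last step left them, time stands still between calls to the robot, and variables do not carry over. Pictures are saved under pics/ and viewed, and the job is handed in when it is done.

Besides the shell and the picture viewer there is one more tool, called after "Emit:" as a command line: name --argument value ..., lists and objects as JSON in quotes. servo_tool: Moves the arm, as the interface text tells. Its arguments: {"type":"object","properties":{"increments":{"type":"string"},"grip_force":{"type":"number"}},"required":["increments"]}

```bash
mkdir -p pics; ls
python3 - <<'E'
from plant import ctrl
import cv2,numpy as np
s=ctrl.get_state();print(s)
for n in ["scene","top","wrist"]:
    i=ctrl.camera_info(n);print(n,np.round(i["camera_matrix"],1).tolist(),np.round(i["world_to_cam"],4).tolist())
    p,d=ctrl.read_camera(n)
    cv2.imwrite(f"pics/{n}0.png",p[:,:,::-1]);np.savez(f"pics/{n}0.npz",p=p,d=d,K=i["camera_matrix"],T=i["world_to_cam"])
E
```

```text
pics
{'time': 0.0, 'qpos': array([ 1.06799770e+00,  2.87196112e-01,  1.57815100e+00,  5.77644028e-06,
        1.27862005e+00, -1.49996594e-01]), 'dq': array([-1.10263991e-03, -1.01537749e-03,  4.12390466e-04,  1.39263574e-05,
        2.63913678e-03,  1.09802492e-03]), 'joint_efforts': array([-3.42693565e-04, -4.05974042e+01, -2.92630059e+01, -1.41444752e-04,
        5.79623622e-03, -1.01332915e-06]), 'eef_pos': array([0.23286721, 0.63283103, 0.215841  ]), 'tcp_rot': array([ 1.75488282e-01,  9.84480804e-01, -1.12368497e-03, -3.83291662e-04]), 'contact_force': array([0.14113892, 0.33830279, 0.52438365]), 'wrist_torque': array([ 0.02240422, -0.01843244, -0.01104599]), 'opening': 0.999246004420232}
scene [[388.8, 0.0, 278.4], [0.0, 388.8, 211.1], [0.0, 0.0, 1.0]] [[-0.7179, 0.696, 0.0165, 0.3836], [0.471, 0.5031, -0.7246, -0.176], [-0.5126, -0.5124, -0.689, 1.3249], [0.0, 0.0, 0.0, 1.0]]
top [[387.8, 0.0, 281.2], [0.0, 387.8, 208.7], [0.0, 0.0, 1.0]] [[0.0209, -0.9998, -0.0034, 0.0078], [-0.9911, -0.0203, -0.1314, 0.5387], [0.1313, 0.0061, -0.9913, 0.9649], [0.0, 0.0, 0.0, 1.0]]
wrist [[299.5, 0.0, 283.5], [0.0, 299.5, 212.7], [0.0, 0.0, 1.0]] [[0.3457, 0.9384, -0.0016, -0.6734], [0.8917, -0.3279, 0.312, -0.0406], [0.2923, -0.1093, -0.9501, 0.3804], [0.0, 0.0, 0.0, 1.0]]
```

View pics/scene0.png

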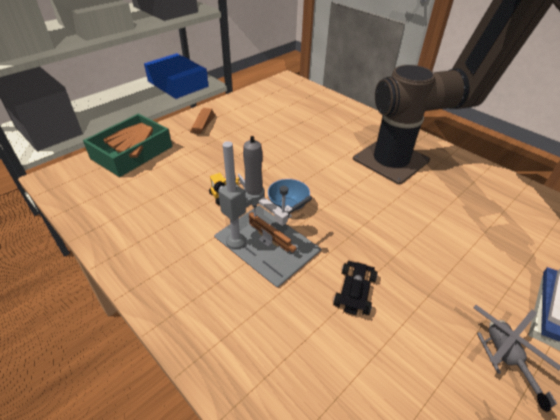

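View pics/top0.png

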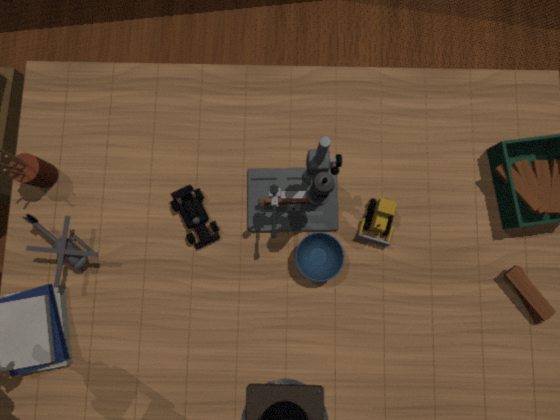

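View pics/wrist0.png

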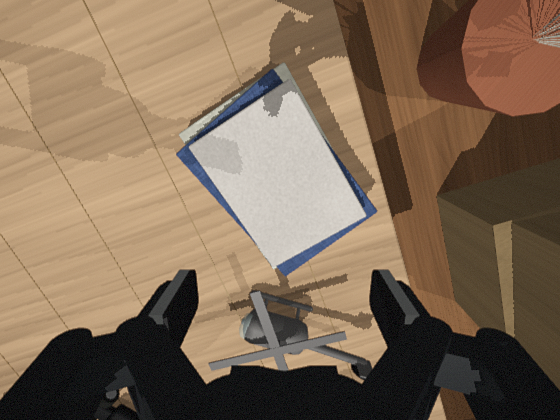

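The scene and top views show the stand upright in the middle. In the top view its plate spans (248–338, 168–233), the knob is near (275,188), and the lever points down toward the robot, near (275,215). The bowl is at (319,257), the car at (195,215) and the bulldozer at (378,220).

```bash
cat > h.py <<'E'
import numpy as np,cv2
def load(n):
    z=np.load(f"pics/{n}.npz");return z["p"],z["d"],z["K"],z["T"]
def cloud(d,K,T):
    v,u=np.mgrid[:d.shape[0],:d.shape[1]]
    P=np.stack([(u-K[0,2])/K[0,0]*d,(v-K[1,2])/K[1,1]*d,d],-1)
    return (P-T[:3,3])@T[:3,:3]
def snap(n,name):
    from plant import ctrl
    i=ctrl.camera_info(n);p,d=ctrl.read_camera(n)
    cv2.imwrite(f"pics/{name}.png",p[:,:,::-1]);np.savez(f"pics/{name}.npz",p=p,d=d,K=i["camera_matrix"],T=i["world_to_cam"])
    return p,d,i["camera_matrix"],i["world_to_cam"]
def proj(X,K,T):
    c=T[:3,:3]@np.asarray(X)+T[:3,3];q=K@c;return q[:2]/q[2]
E
python3 - <<'E'
from h import *
p,d,K,T=load("top0");W=cloud(d,K,T)
box=(slice(120,260),slice(220,360))
m=np.zeros(d.shape,bool);m[box]=True
pl=m&(abs(W[...,2]-.012)<.005)
hsv=cv2.cvtColor(p,cv2.COLOR_RGB2HSV);pl&=hsv[...,1]<60
k=cv2.morphologyEx(pl.astype(np.uint8),cv2.MORPH_OPEN,np.ones((3,3)))
pts=W[k>0][:,:2].astype(np.float32);print(len(pts),cv2.minAreaRect(pts))
h=m&(W[...,2]>.09);
q=W[h]; print(len(q))
sub=h&(W[...,1]>-.0+0) 
vv,uu=np.nonzero(h)
# height map print for knob region
for r in range(176,242,2): print(r,[int(1000*W[r,c,2]) for c in range(260,292,2)])
c=p[130:270,210:370];cv2.imwrite("pics/topc.png",cv2.resize(c,None,fx=5,fy=5,interpolation=cv2.INTER_CUBIC)[:600,:,::-1])
p,d,K,T=load("scene0");c=p[130:290,200:340];cv2.imwrite("pics/scenec.png",cv2.resize(c,(525,600),interpolation=cv2.INTER_CUBIC)[...,::-1])
E
```

```text
3711 ((0.5693953633308411, -0.009902797639369965), (0.16761769354343414, 0.23681771755218506), 1.2784770727157593)
2245
176 [10, 16, 13, 13, 12, 9, 12, 11, 12, 14, 12, 12, 10, 11, 14, 10]
178 [12, 13, 11, 11, 14, 13, 14, 12, 14, 13, 8, 7, 11, 12, 12, 11]
180 [11, 9, 9, 14, 13, 10, 10, 10, 13, 13, 12, 10, 12, 11, 13, 12]
182 [14, 8, 10, 12, 10, 10, 12, 12, 8, 12, 9, 14, 15, 11, 11, 10]
184 [14, 12, 9, 13, 12, 14, 9, 219, 8, 15, 11, 13, 13, 12, 12, 12]
186 [10, 10, 10, 11, 11, 216, 214, 217, 219, 13, 11, 14, 12, 14, 14, 11]
188 [12, 10, 11, 11, 13, 217, 217, 216, 215, 216, 139, 10, 11, 11, 8, 15]
190 [13, 12, 13, 12, 9, 216, 215, 218, 216, 213, 141, 14, 9, 12, 15, 13]
192 [12, 10, 12, 10, 14, 143, 217, 217, 215, 143, 143, 138, 137, 140, 139, 142]
194 [10, 12, 11, 10, 11, 145, 143, 168, 151, 146, 144, 137, 139, 141, 137, 135]
196 [16, 7, 12, 12, 12, 139, 143, 142, 144, 137, 137, 138, 142, 139, 140, 138]
198 [9, 11, 15, 63, 63, 64, 146, 141, 141, 118, 61, 137, 138, 135, 134, 138]
200 [49, 45, 46, 61, 58, 60, 145, 143, 143, 133, 58, 61, 63, 60, 60, 61]
202 [47, 45, 45, 59, 54, 59, 146, 14
[... 601 characters left out ...]
 11, 8, 16, 12, 133, 136, 12, 11, 14, 11, 12, 11, 12, 10]
222 [12, 14, 9, 9, 10, 9, 132, 136, 13, 9, 12, 13, 11, 13, 12, 13]
224 [12, 14, 9, 12, 9, 14, 133, 136, 9, 8, 9, 12, 12, 13, 12, 11]
226 [11, 11, 10, 13, 10, 11, 131, 137, 12, 12, 11, 12, 13, 12, 11, 12]
228 [9, 10, 11, 11, 11, 10, 132, 136, 13, 15, 13, 13, 9, 12, 9, 12]
230 [13, 13, 13, 12, 13, 9, 137, 135, 132, 10, 12, 10, 12, 9, 10, 8]
232 [0, 0, 0, 0, 2, 0, 133, 138, 134, 3, 2, 0, -1, -4, 2, 1]
234 [0, 1, 0, 0, 2, -3, 135, 136, 127, -2, -2, 0, 1, 0, -3, 3]
236 [3, 1, 4, 0, -4, -2, 134, 134, -2, -1, 4, 0, 0, 0, 0, -1]
238 [0, 1, -2, 2, 0, -1, 1, 0, 0, 4, 0, 3, 0, -1, 0, -1]
240 [0, 2, 0, -1, 0, 0, 3, 0, -1, 0, 0, -1, 0, -2, -1, -4]
```

View pics/topc.png

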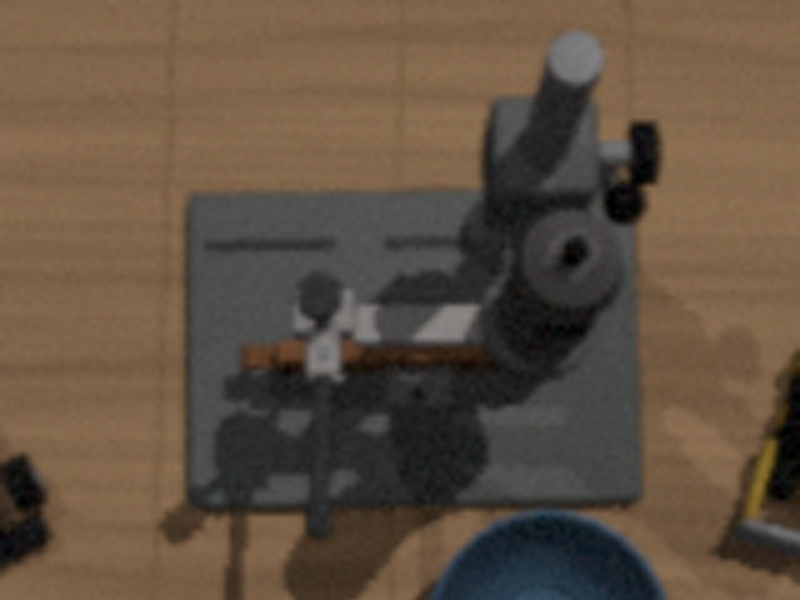

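View pics/scenec.png

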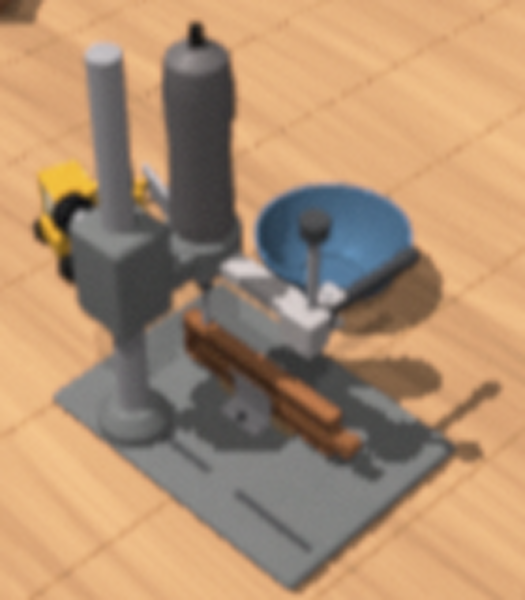

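Run:
```python
from h import *
p,d,K,T=load("top0");W=cloud(d,K,T)
m=np.zeros(d.shape,bool);m[176:245,255:295]=True
k=m&(W[...,2]>.205);v,u=np.nonzero(k);print("knob",W[k].mean(0),np.median(W[k][:,2]),np.ptp(W[k],axis=0),u.mean(),v.mean())
def ray(uv,z):
    r=T[:3,:3].T@np.linalg.inv(K)@np.array([uv[0],uv[1],1]);c=-T[:3,:3].T@T[:3,3];return c+r*(z-c[2])/r[2]
print("knob ray",ray((u.mean(),v.mean()),.216))
l=m&(abs(W[...,2]-.134)<.012)
for r in range(202,240,2):
    c=np.nonzero(l[r])[0]
    if len(c):print(r,c.min(),c.max(),np.round(ray((c.mean(),r),.136),4))
# stand est
b=m&0
R=lambda a:np.array([[np.cos(a),-np.sin(a)],[np.sin(a),np.cos(a)]])
a=np.radians(1.28);o=np.array([.5694,-.0099])
for n,q in dict(rod=(-.01,.045),piv=(-.024,.045),lend=(-.094,.045)).items(): print(n,o+R(a)@q)
# obstacles: lever open end, bowl
bl=(W[...,2]>.03)&(W[...,2]<.08);hsv=cv2.cvtColor(p,cv2.COLOR_RGB2HSV)
bb=bl&(hsv[...,0]>95)&(hsv[...,0]<125)&(hsv[...,1]>80);bb[:,:280]=0;bb[:,360:]=0;print("bowl",W[bb].min(0),W[bb].max(0))
```

```text
knob [0.52659843 0.03006181 0.38037753] 0.21711443022204352 [0.15958487 0.02977587 0.82055392] 273.97752808988764 193.31460674157304
knob ray [0.54707624 0.03380691 0.216     ]
202 273 277 [0.5405 0.033  0.136 ]
204 272 278 [0.5358 0.0329 0.136 ]
206 273 276 [0.5311 0.034  0.136 ]
208 273 276 [0.5264 0.0339 0.136 ]
210 273 276 [0.5217 0.0337 0.136 ]
212 273 276 [0.517  0.0336 0.136 ]
214 273 276 [0.5124 0.0335 0.136 ]
216 273 276 [0.5077 0.0334 0.136 ]
218 273 275 [0.503  0.0345 0.136 ]
220 272 275 [0.4984 0.0355 0.136 ]
222 272 275 [0.4937 0.0354 0.136 ]
224 272 275 [0.4891 0.0353 0.136 ]
226 272 275 [0.4845 0.0352 0.136 ]
228 272 275 [0.4799 0.0351 0.136 ]
230 271 276 [0.4752 0.035  0.136 ]
232 271 276 [0.4706 0.0349 0.136 ]
234 271 276 [0.466  0.0348 0.136 ]
236 272 275 [0.4614 0.0347 0.136 ]
rod [0.55839727 0.03486539]
piv [0.54440076 0.03455265]
lend [0.47441823 0.03298897]
bowl [ 0.0395143  -0.1364477   0.03008184] [0.47925248 0.01172735 0.07801618]
```

```bash
cat >> h.py <<'E'
def inc(pos,phi_deg,pose=None):
    from plant import ctrl
    from scipy.spatial.transform import Rotation as Ro
    s=ctrl.get_state();R0=Ro.from_quat(s["tcp_rot"]);p0=s["eef_pos"]
    f=np.radians(phi_deg);x=[np.cos(f),np.sin(f),0];z=[0,0,-1];y=np.cross(z,x)
    R1=Ro.from_matrix(np.array([x,y,z]).T)
    print("t",round(s["time"],2),"pos",np.round(p0,4),"F",np.round(s["contact_force"],2),"open",round(float(s["opening"]),3),"q6",round(s["qpos"][5],2))
    print("inc",np.round((R0.inv()*R1).as_rotvec(),4),np.round(R0.inv().apply(np.array(pos)-p0)*100,3))
E
python3 - <<'E'
from h import *
p,d,K,T=load("top0");W=cloud(d,K,T)
m=np.zeros(d.shape,bool);m[176:205,262:290]=True
k=m&(W[...,2]>.205)&(W[...,2]<.23);print("knob",W[k].mean(0),np.percentile(W[k],[2,50,98],axis=0))
inc((.474,.0345,.24),179)
E
```

```text
knob [0.55690287 0.03442761 0.21635282] [[0.54856778 0.02548371 0.21035436]
 [0.5563508  0.03409655 0.21679623]
 [0.56595288 0.04251271 0.2195697 ]]
t 0.15 pos [0.2329 0.633  0.2161] F [-0.42 -0.35  0.11] open 1.004 q6 -0.15
inc [-0.0018 -0.0006 -0.3353] [-43.299 -47.836  -2.311]
```

Emit:
servo_tool --increments "-0.002 -0.001 -0.335 -43.3 -47.8 -2.3 3;-0.002 -0.001 -0.335 -43.3 -47.8 -2.3 3;-0.002 -0.001 -0.335 -43.3 -47.8 -2.3 3;-0.002 -0.001 -0.335 -43.3 -47.8 -2.3 3;-0.002 -0.001 -0.335 -43.3 -47.8 -2.3 3;-0.002 -0.001 -0.335 -43.3 -47.8 -2.3 3;-0.002 -0.001 -0.335 -43.3 -47.8 -2.3 3;-0.002 -0.001 -0.335 -43.3 -47.8 -2.3 3;-0.002 -0.001 -0.335 -43.3 -47.8 -2.3 3;-0.002 -0.001 -0.335 -43.3 -47.8 -2.3 3" --grip_force 20

```text
time: 0.98
eef_pos: [0.3889, 0.2454, 0.232]
tcp_rot: [0.009, 1.0, 0.001, 0.001]
contact_force: [0.9, 0.3, 0.2]
opening: 0.352
```

```bash
python3 -c "
from h import *
inc((.474,.0345,.24),179)"
```

```text
t 0.98 pos [0.3889 0.2454 0.232 ] F [0.87 0.3  0.22] open 0.352 q6 -1.21
inc [0.0019 0.0015 0.0002] [ -8.874 -20.933  -0.822]
```

Emit:
servo_tool --increments "0.002 0.001 0 -8.9 -20.9 -0.8 3;0.002 0.001 0 -8.9 -20.9 -0.8 3;0.002 0.001 0 -8.9 -20.9 -0.8 3;0.002 0.001 0 -8.9 -20.9 -0.8 3;0.002 0.001 0 -8.9 -20.9 -0.8 3;0.002 0.001 0 -8.9 -20.9 -0.8 3;0.002 0.001 0 -8.9 -20.9 -0.8 3;0.002 0.001 0 -8.9 -20.9 -0.8 3"

```text
time: 1.65
eef_pos: [0.4741, 0.036, 0.2395]
tcp_rot: [0.01, 1.0, 0.0, -0.0]
contact_force: [0.4, 1.4, 0.1]
opening: 0.353
```

```bash
python3 -c "
from h import *
snap('wrist','w1')
inc((.474,.0345,.24),179)"
```

```text
t 1.7 pos [0.4737 0.0369 0.2393] F [0.81 0.45 0.31] open 0.351 q6 -1.69
inc [ 0.0005 -0.0009 -0.0011] [-0.033 -0.239 -0.067]
```

View pics/w1.png

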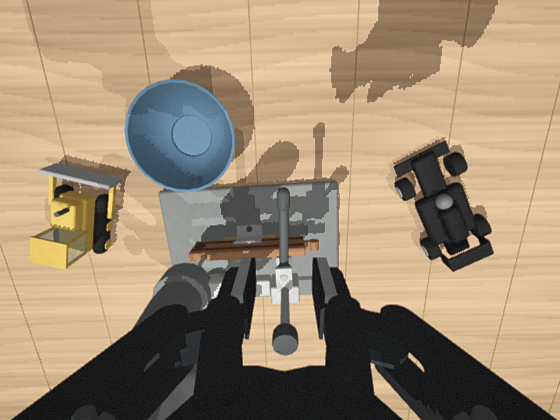

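The wrist view shows the lever from about (283,195) to (285,275), midway between the fingers at columns 245 and 325. The knob is at (286,338) and both toys and the bowl are clear.

```bash
python3 -c "
from h import *
p,d,K,T=load('w1');W=cloud(d,K,T)
for r in range(184,300,6):
    c=[c for c in range(265,305) if .118<W[r,c,2]<.15]
    if c: print(r,c[0],c[-1],np.round(W[r,c].mean(0),4))
m=np.zeros(d.shape,bool);m[320:356,268:304]=1;m&=(abs(W[...,2]-.216)<.008);print(np.percentile(W[m],[2,50,98],axis=0))
"
```

```text
190 278 288 [0.4585 0.0352 0.1344]
196 277 289 [0.4636 0.0351 0.1362]
202 277 289 [0.4692 0.035  0.1363]
208 278 288 [0.475  0.035  0.1359]
214 279 287 [0.4807 0.0347 0.136 ]
220 279 287 [0.4865 0.0346 0.136 ]
226 279 287 [0.4925 0.0345 0.1358]
232 279 288 [0.4986 0.0348 0.1355]
238 279 288 [0.5048 0.0346 0.1353]
244 279 288 [0.511  0.0346 0.1352]
250 279 288 [0.517  0.0344 0.1357]
256 278 290 [0.5254 0.0348 0.1316]
262 276 291 [0.5328 0.0341 0.1299]
268 275 291 [0.5322 0.0336 0.1433]
274 265 297 [0.544  0.032  0.1337]
280 265 298 [0.5475 0.0318 0.1392]
286 265 298 [0.5519 0.0317 0.1428]
292 265 298 [0.5585 0.0307 0.143 ]
298 271 299 [0.5649 0.0351 0.1437]
[[0.54564924 0.02573114 0.20845503]
 [0.55208273 0.0346195  0.2166236 ]
 [0.56361742 0.04354771 0.21806467]]
```

```bash
python3 -c "
from h import *
inc((.4725,.035,.127),179.3)"
```

```text
t 1.7 pos [0.4737 0.0369 0.2393] F [0.81 0.45 0.31] open 0.351 q6 -1.69
inc [ 0.0005 -0.0009 -0.0064] [ 0.107 -0.197 11.233]
```

Emit:
servo_tool --increments "0 -0.001 -0.006 0.1 -0.1 3 3;0 -0.001 -0.006 0.1 -0.15 5.5 3;0 -0.001 -0.006 0.1 -0.15 7 3;0 -0.001 -0.006 0.1 -0.15 8 3;0 -0.001 -0.006 0.1 -0.15 8 3;0 -0.001 -0.006 0.1 -0.15 8 3"

```text
time: 2.2
eef_pos: [0.4729, 0.0361, 0.1599]
tcp_rot: [0.005, 1.0, -0.0, 0.0]
contact_force: [-0.0, -0.4, 0.3]
opening: 0.351
```

```bash
python3 -c "
from h import *
snap('wrist','w2')
inc((.4725,.035,.127),179.3)"
```

```text
t 2.25 pos [0.4737 0.0358 0.1609] F [-0.62 -0.23 -0.24] open 0.35 q6 -1.7
inc [-0.0003  0.0029  0.0017] [ 0.126 -0.083  3.386]
```

View pics/w2.png

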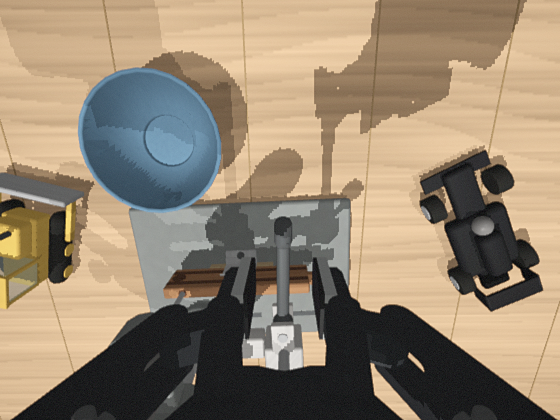

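The lever is still centred between the pads, with its end at (283,228). Descending to straddle it.

Emit:
servo_tool --increments "0 0 0.002 0.1 -0.05 1.5 3;0 0 0.002 0.1 -0.05 2.7 3;0 0 0.002 0.1 -0.05 3.4 3;0 0 0.002 0.1 -0.05 3.4 3;0 0 0.002 0.1 -0.05 3.4 3"

```text
time: 2.67
eef_pos: [0.4727, 0.0347, 0.1266]
tcp_rot: [0.007, 1.0, -0.0, 0.001]
contact_force: [-0.0, 0.0, 0.8]
opening: 0.352
```

```bash
python3 -c "
from h import *
snap('scene','s2')
inc((.4725,.035,.127),179.3)
p,d,K,T=load('s2');print(proj((.4725,.035,.13),K,T))
c=p[60:260,180:380];cv2.imwrite('pics/s2c.png',cv2.resize(c,(600,600),interpolation=cv2.INTER_CUBIC)[...,::-1])
"
```

```text
t 2.72 pos [0.473  0.0347 0.127 ] F [-0.69 -0.53 -0.34] open 0.353 q6 -1.7
inc [-0.0004  0.0032 -0.0014] [ 0.05   0.034 -0.003]
[306.7064584  199.10870023]
```

View pics/s2c.png

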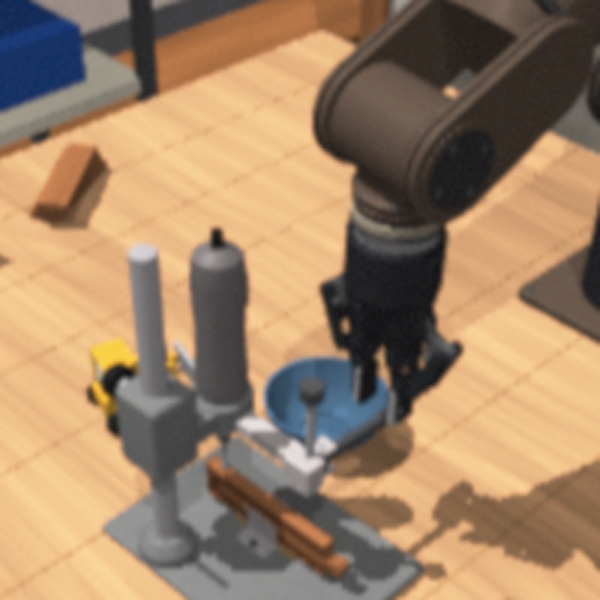

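Fingers straddle the lever end, so I'm narrowing the gap and swinging it along the arc.

Emit:
servo_tool --increments "0 0 0 0 0 0 1.8;0 0 0 0 0 0 1.8;0 0 0.1 -0.04 0.7 0 1.8;0 0 0.2 -0.14 1.39 0 1.8;0 0 0.3 -0.31 2.07 0 1.8;0 0 0.4 -0.55 2.73 0 1.8;0 0 0.5 -0.86 3.36 0 1.8;0 0 0.6 -1.22 3.95 0 1.8;0 0 0.6 -1.22 3.95 0 1.8"

```text
time: 3.47
eef_pos: [0.4857, 0.0746, 0.1265]
tcp_rot: [0.302, 0.953, 0.0, 0.001]
contact_force: [-0.8, -0.2, -0.1]
opening: 0.217
```

```bash
python3 -c "
from h import *
a=.6
inc((.5425-.07*np.cos(a),.0343+.07*np.sin(a),.127),179.3-np.degrees(a))
p,d,K,T=snap('scene','s3')
c=p[60:260,180:380];cv2.imwrite('pics/s3c.png',cv2.resize(c,(600,600),interpolation=cv2.INTER_CUBIC)[...,::-1])
"
```

```text
t 3.47 pos [0.4857 0.0746 0.1265] F [-0.78 -0.2  -0.11] open 0.217 q6 -1.01
inc [ 0.0016  0.0023 -0.0024] [ 0.038 -0.124 -0.047]
```

View pics/s3c.png

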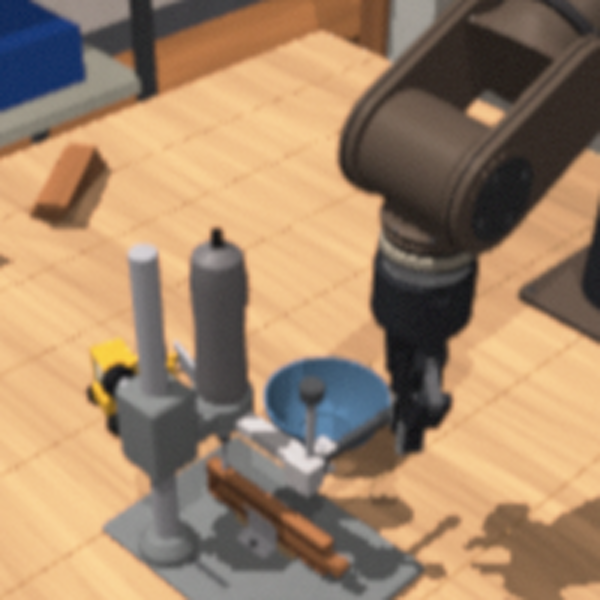

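```bash
python3 -c "
from h import *
p,d,K,T=snap('wrist','w3')
"
```

```text
(no output)
```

View pics/w3.png

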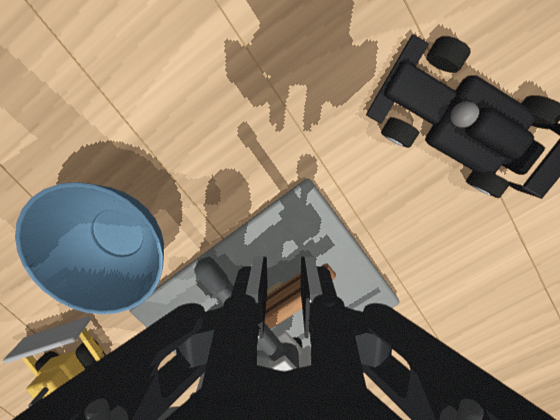

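```bash
python3 -c "
from h import *
p,d,K,T=snap('top','t3')
c=p[130:270,210:370];cv2.imwrite('pics/t3c.png',cv2.resize(c,None,fx=5,fy=5,interpolation=cv2.INTER_CUBIC)[:600,:,::-1])
"
```

```text
(no output)
```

View pics/t3c.png

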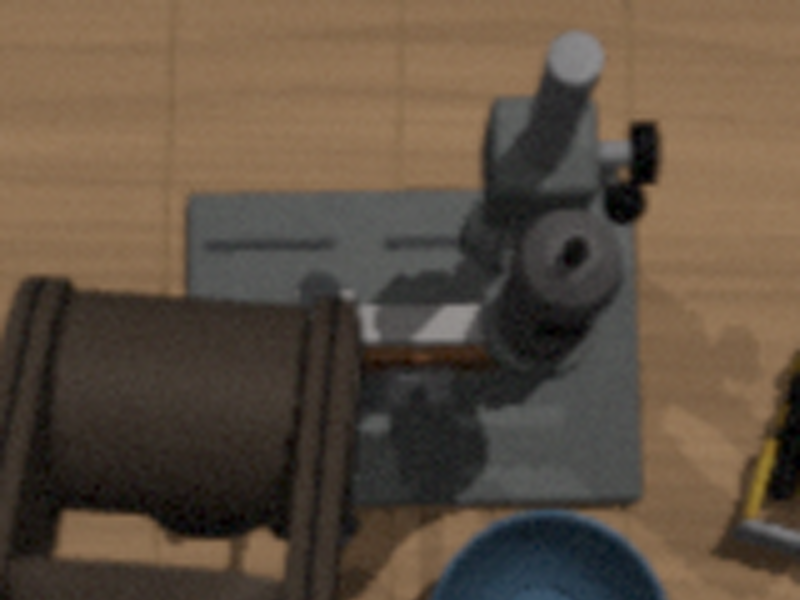

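The lever is still shut: in the wrist view its end is at (212,275), outside the left finger. The fingers must have passed over it, so I'm measuring the fingertip height.

```bash
python3 -c "
from h import *
p,d,K,T=load('w3');W=cloud(d,K,T)
for (c0,c1) in ((240,268),(284,314)):
  for r in range(254,300,5):
    print(r,[tuple(int(round(1000*x)) for x in W[r,c]) for c in range(c0,c1,6)])
for r in range(255,300,6):
    print(r,[tuple(int(round(1000*x)) for x in W[r,c]) for c in range(196,240,8)])
from plant import ctrl
s=ctrl.get_state();print(s['eef_pos'],s['contact_force'],s['opening'])
"
```

```text
254 [(504, 8, 12), (507, 13, 13), (510, 18, 13), (514, 23, 12), (517, 27, 12)]
259 [(508, 4, 12), (512, 9, 12), (515, 14, 12), (469, 69, 147), (470, 72, 149)]
264 [(512, 2, 13), (516, 6, 13), (467, 67, 153), (469, 69, 152), (471, 72, 153)]
269 [(467, 60, 151), (469, 62, 151), (468, 68, 158), (470, 70, 156), (471, 72, 157)]
274 [(467, 61, 156), (469, 63, 156), (468, 68, 163), (470, 70, 162), (472, 72, 160)]
279 [(468, 61, 160), (469, 63, 160), (468, 69, 167), (470, 71, 167), (474, 71, 161)]
284 [(468, 61, 164), (470, 64, 165), (469, 68, 170), (470, 71, 171), (475, 70, 163)]
289 [(469, 61, 167), (470, 64, 168), (469, 69, 174), (470, 71, 174), (478, 68, 162)]
294 [(465, 66, 180), (467, 68, 179), (469, 69, 178), (470, 71, 178), (479, 67, 164)]
299 [(465, 68, 186), (467, 69, 184), (468, 70, 183), (472, 70, 178), (481, 66, 165)]
254 [(529, 44, 12), (532, 49, 13), (419, 120, 283), (539, 59, 12), (543, 63, 12)]
259 [(533, 41, 13), (536, 46, 13), (540, 51, 13), (481, 88, 149), (483, 90, 148)]
264 [(538, 37, 12), (541, 43, 13), (545, 47, 12), (481, 87, 153), (483, 90, 153)]
269 [(542, 34, 13),
[... 747 characters left out ...]
4)]
267 [(458, 33, 134), (460, 38, 136), (463, 40, 133), (469, 39, 125), (509, -11, 11), (513, -4, 13)]
273 [(460, 32, 136), (463, 36, 137), (465, 39, 136), (469, 41, 132), (513, -15, 12), (519, -9, 11)]
279 [(500, -47, 12), (465, 34, 137), (468, 37, 136), (471, 40, 135), (519, -20, 12), (467, 60, 160)]
285 [(505, -51, 12), (510, -44, 12), (471, 35, 138), (474, 38, 136), (478, 39, 131), (467, 60, 165)]
291 [(511, -56, 12), (516, -49, 11), (474, 32, 137), (477, 35, 135), (480, 38, 134), (468, 60, 170)]
297 [(517, -60, 12), (522, -54, 12), (526, -46, 13), (480, 34, 137), (463, 63, 182), (464, 66, 184)]
[0.48496801 0.07381306 0.12606697] [ 0.00434949 -0.75487273  0.3413016 ] 0.21136633729685939
```

```bash
python3 -c "
from h import *
p,d,K,T=load('s3');W=cloud(d,K,T)
print(proj((.478,.066,.147),K,T),proj((.478,.066,.113),K,T),proj((.49,.082,.147),K,T),proj((.49,.082,.113),K,T))
for r in range(196,222,2): print(r,[tuple(int(round(1000*x)) for x in W[r,c]) for c in range(304,326,4)])
p,d,K,T=load('w3');print(-T[:3,:3].T@T[:3,3])
"
```

```text
[314.98681745 201.13940378] [313.87673309 211.27351185] [316.60395801 206.71277904] [315.43745807 216.86246026]
196 [(376, -55, 25), (468, 34, 137), (488, 63, 168), (502, 86, 191), (534, 121, 232), (525, 126, 230)]
198 [(383, -49, 25), (470, 37, 133), (488, 64, 162), (520, 100, 205), (529, 118, 222), (520, 123, 220)]
200 [(482, 34, 133), (474, 41, 132), (487, 63, 154), (519, 100, 198), (523, 114, 210), (515, 119, 209)]
202 [(489, 40, 134), (473, 40, 124), (487, 64, 148), (522, 103, 196), (512, 107, 192), (504, 112, 191)]
204 [(489, 42, 128), (371, -42, -2), (502, 77, 160), (519, 101, 187), (497, 97, 170), (337, -9, -1)]
206 [(386, -44, -1), (377, -36, -2), (503, 78, 155), (503, 90, 163), (496, 96, 163), (344, -3, -1)]
208 [(394, -37, 0), (383, -31, -3), (504, 80, 150), (503, 91, 157), (496, 97, 157), (349, 2, -2)]
210 [(400, -31, 0), (389, -26, -4), (504, 80, 143), (502, 91, 150), (494, 96, 148), (357, 9, 0)]
212 [(406, -25, 0), (398, -17, 0), (389, -10, -1), (379, -2, -2), (371, 5, -2), (363, 14, -1)]
214 [(412, -20, -1), (404, -12, 0), (394, -5, -2), (386, 3, -2), (374, 9, -5), (369, 20, -1)]
216 [(415, -17, -4), (408, -8, -2), (401, 1, -1), (392, 9, -1), (386, 18, 1), (375, 24, -2)]
218 [(422, -10, -3), (418, 1, 2), (405, 5, -3), (399, 15, -1), (390, 22, -2), (380, 29, -3)]
220 [(429, -4, -2), (420, 3, -3), (411, 11, -3), (405, 20, -1), (396, 27, -2), (385, 34, -4)]
[0.41931114 0.11955174 0.28317451]
```

Both cameras put the fingertips at z≈0.146 with the reported TCP z at 0.126. In practice the tips are about 20 mm above the reported TCP, not 14 mm below it, so I'll work from the seen tip height. The lever is untouched. Going back above it, then lower.

```bash
python3 -c "
from h import *
inc((.4725,.035,.128),179.3)"
```

```text
t 3.62 pos [0.485  0.0738 0.1261] F [ 0.   -0.75  0.34] open 0.211 q6 -1.02
inc [ 1.000e-04  1.600e-03 -5.992e-01] [-1.207 -3.894 -0.194]
```

Emit:
servo_tool --increments "0 0.001 -0.1 -1.2 -1 -0.6 3;0 0.001 -0.2 -1.2 -2 -0.6 3;0 0.001 -0.3 -1.2 -3 -0.6 3;0 0.001 -0.4 -1.2 -3.9 -0.6 3;0 0.001 -0.5 -1.2 -3.9 -0.6 3;0 0.001 -0.6 -1.2 -3.9 -0.6 3;0 0.001 -0.6 -1.2 -3.9 -0.6 3;0 0.001 -0.6 -1.2 -3.9 -0.6 3"

```text
time: 4.28
eef_pos: [0.4722, 0.0349, 0.1319]
tcp_rot: [0.008, 1.0, -0.0, 0.0]
contact_force: [-0.2, -0.8, 0.7]
opening: 0.35
```

```bash
python3 -c "
from h import *
p,d,K,T=snap('wrist','w4');W=cloud(d,K,T)
inc((.4725,.035,.098),179.3)
for r in range(250,275,5):
  print(r,[tuple(int(round(1000*x)) for x in W[r,c]) for c in list(range(232,262,5))])
"
```

```text
t 4.33 pos [0.4722 0.035  0.1319] F [-0.15  0.27  0.62] open 0.352 q6 -1.7
inc [ 0.      0.0005 -0.0035] [-0.026 -0.     3.392]
250 [(522, -19, 12), (522, -14, 12), (523, -9, 10), (522, -3, 13), (522, 1, 12), (523, 7, 12)]
255 [(528, -19, 11), (528, -14, 12), (528, -9, 12), (528, -4, 12), (528, 1, 13), (528, 6, 12)]
260 [(534, -20, 11), (533, -14, 12), (461, 14, 154), (461, 16, 154), (461, 19, 154), (534, 6, 12)]
265 [(537, -19, 17), (536, -14, 19), (460, 14, 160), (461, 17, 159), (461, 19, 159), (540, 6, 12)]
270 [(465, 9, 157), (465, 11, 157), (461, 15, 165), (461, 17, 164), (462, 19, 162), (545, 6, 12)]
```

View pics/w4.png

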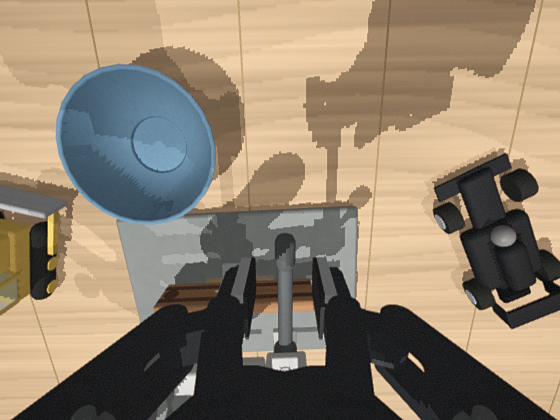

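The lever is again between the pads, with its end at (284,240) and tips at z≈0.153. Descending 34 mm.

Emit:
servo_tool --increments "0 0 0 0 0 1 3;0 0 0 0 0 2 3;0 0 0 0 0 2.8 3;0 0 0 0 0 3.4 3;0 0 0 0 0 3.4 3;0 0 0 0 0 3.4 3"

```text
time: 4.83
eef_pos: [0.4718, 0.0353, 0.0969]
tcp_rot: [0.007, 1.0, 0.0, -0.001]
contact_force: [-0.2, 0.8, 0.4]
opening: 0.356
```

```bash
python3 -c "
from h import *
p,d,K,T=snap('scene','s5');W=cloud(d,K,T)
inc((.4725,.035,.098),179.3)
c=p[60:260,180:380];cv2.imwrite('pics/s5c.png',cv2.resize(c,(600,600),interpolation=cv2.INTER_CUBIC)[...,::-1])
"
```

```text
t 4.88 pos [0.4722 0.0352 0.0976] F [ 0.69 -0.7   0.03] open 0.352 q6 -1.7
inc [ 0.0001 -0.0002 -0.0016] [-0.026 -0.024 -0.044]
```

View pics/s5c.png

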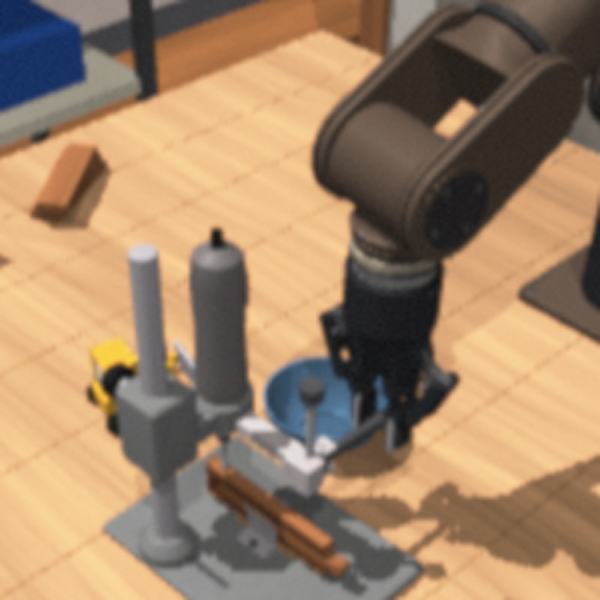

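The near fingertip, at crop (398,450), now hangs below the lever arm. Swinging open.

Emit:
servo_tool --increments "0 0 0 0 0 0 1.8;0 0 0 0 0 0 1.8;0 0 0.1 -0.04 0.7 0 1.8;0 0 0.2 -0.14 1.39 0 1.8;0 0 0.3 -0.31 2.07 0 1.8;0 0 0.3 -0.31 2.07 0 1.8"

```text
time: 5.38
eef_pos: [0.4763, 0.0564, 0.0985]
tcp_rot: [0.157, 0.988, 0.0, 0.001]
contact_force: [0.1, 0.1, 0.7]
opening: 0.208
```

```bash
python3 -c "
from h import *
p,d,K,T=snap('wrist','w6')
a=.6
inc((.5425-.07*np.cos(a),.0343+.07*np.sin(a),.098),179.3-np.degrees(a))
"
```

```text
t 5.43 pos [0.476  0.0561 0.0983] F [ 0.01  0.05 -0.55] open 0.21 q6 -1.35
inc [0.0007 0.0011 0.3012] [-0.285  1.951  0.03 ]
```

View pics/w6.png

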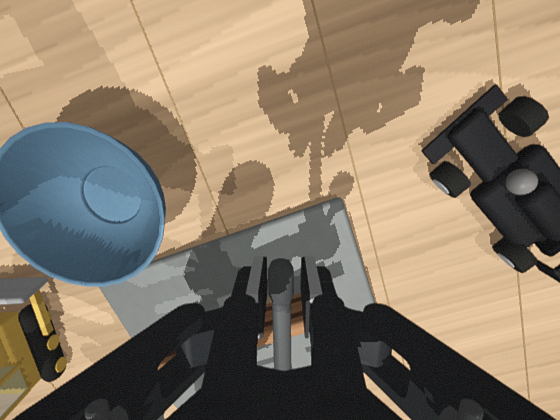

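The lever is following, with its end at (282,280) between the pads. Continuing.

Emit:
servo_tool --increments "0 0 0.1 -0.04 0.7 0 1.8;0 0 0.2 -0.14 1.39 0 1.8;0 0 0.3 -0.31 2.07 0 1.8;0 0 0.4 -0.55 2.73 0 1.8;0 0 0.5 -0.86 3.36 0 1.8;0 0 0.6 -1.22 3.95 0 1.8;0 0 0.7 -1.65 4.51 0 1.8;0 0 0.8 -2.12 5.02 0 1.8;0 0 0.9 -2.65 5.48 0 1.8;0 0 0.9 -2.65 5.48 0 1.8"

```text
time: 6.27
eef_pos: [0.5188, 0.0998, 0.0983]
tcp_rot: [0.57, 0.822, 0.001, 0.001]
contact_force: [-1.1, -0.4, -0.0]
opening: 0.21
```

```bash
python3 -c "
from h import *
a=1.57
inc((.5425-.07*np.cos(a),.0343+.07*np.sin(a),.098),179.3-np.degrees(a))
"
```

```text
t 6.27 pos [0.5188 0.0998 0.0983] F [-1.05 -0.4  -0.  ] open 0.21 q6 -0.36
inc [1.600e-03 1.000e-04 3.692e-01] [-0.405  2.377  0.03 ]
```

Emit:
servo_tool --increments "0 0 0.1 -0.05 0.7 0 1.8;0 0 0.2 -0.15 1.39 0 1.8;0 0 0.3 -0.3 2 0 1.8;0 0 0.37 -0.4 2.4 0 1.8;0 0 0.37 -0.4 2.55 0 1.8;0 0 0.37 -0.4 2.65 0 1.8;0 0 0.37 -0.4 2.65 0 1.8"

```text
time: 6.85
eef_pos: [0.5418, 0.1044, 0.0972]
tcp_rot: [0.71, 0.705, -0.003, -0.001]
contact_force: [-4.6, -3.4, 2.3]
opening: 0.209
```

```bash
python3 -c "
from h import *
a=1.57
inc((.5425-.07*np.cos(a),.0343+.07*np.sin(a),.098),179.3-np.degrees(a))
p,d,K,T=snap('wrist','w7');W=cloud(d,K,T)
"
```

```text
t 6.85 pos [0.5418 0.1044 0.0972] F [-4.62 -3.45  2.28] open 0.209 q6 0.02
inc [-0.0055  0.0019  0.0045] [-0.011  0.061 -0.082]
```

View pics/w7.png

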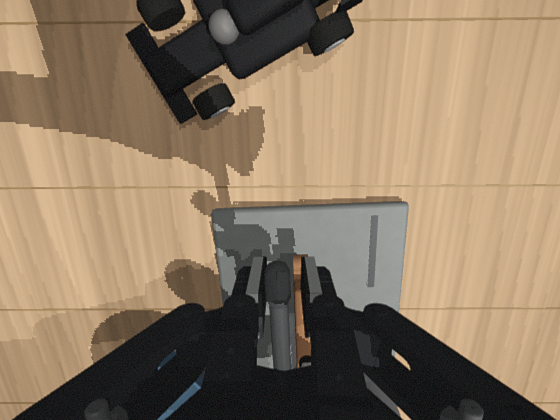

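The lever end is at (278,280) between the pads, and the force of about 5 N suggests the open stop. Measuring its direction.

```bash
python3 -c "
from h import *
p,d,K,T=load('w7');W=cloud(d,K,T)
for r in range(262,370,8):
    c=[c for c in range(262,300) if .130<W[r,c,2]<.142]
    if c: print(r,c[0],c[-1],np.round(W[r,c].mean(0),4))
"
```

```text
262 276 276 [0.5387 0.1193 0.1302]
270 265 288 [0.539  0.1173 0.1341]
278 262 289 [0.5386 0.1143 0.1359]
286 263 290 [0.5389 0.1102 0.1359]
294 263 290 [0.5389 0.1061 0.136 ]
302 263 288 [0.539  0.1024 0.1368]
310 264 287 [0.5388 0.097  0.1354]
318 264 288 [0.5395 0.093  0.1359]
326 271 288 [0.54   0.0883 0.1357]
334 271 289 [0.5402 0.0835 0.1356]
342 272 289 [0.5406 0.0791 0.1358]
350 272 289 [0.5404 0.0742 0.1357]
358 273 290 [0.5408 0.069  0.1355]
366 273 290 [0.5408 0.0642 0.1357]
```

Emit:
servo_tool --increments "0 0 0 0 -0.2 0 3;0 0 0 0 -0.2 0 3;0 0 0 0 -0.2 0 3;0 0 0 0 -0.2 -3 3;0 0 0 0 -0.2 -7 3;0 0 0 0 -0.2 -11 3;0 0 0 0 -0.2 -15 3;0 0 0 0 -0.2 -15 1;0 0 0 0 -0.2 -15 0;0 0 0 0 -0.2 -15 0"

```text
time: 7.73
eef_pos: [0.5419, 0.1054, 0.2478]
tcp_rot: [0.711, 0.703, 0.0, 0.0]
contact_force: [0.1, 0.3, -0.9]
opening: -0.001
```

```bash
python3 -c "
from h import *
inc((.557,.034,.235),90)
p,d,K,T=snap('wrist','w8');W=cloud(d,K,T)
p,d,K,T=snap('top','t8')
c=p[130:270,210:370];cv2.imwrite('pics/t8c.png',cv2.resize(c,None,fx=5,fy=5,interpolation=cv2.INTER_CUBIC)[:600,:,::-1])
"
```

```text
t 7.73 pos [0.5419 0.1054 0.2478] F [ 0.13  0.3  -0.89] open -0.001 q6 0.02
inc [ 0.001  -0.0003 -0.0121] [-7.124  1.595  1.275]
```

View pics/w8.png

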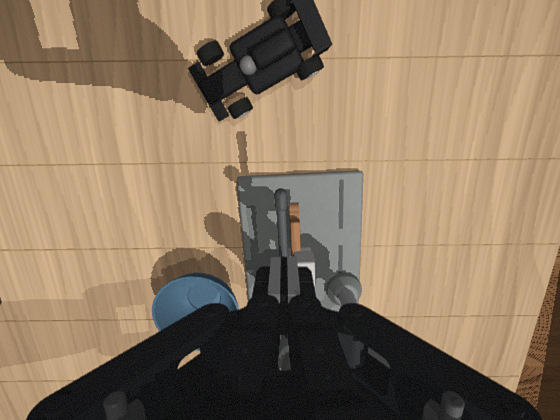

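View pics/t8c.png

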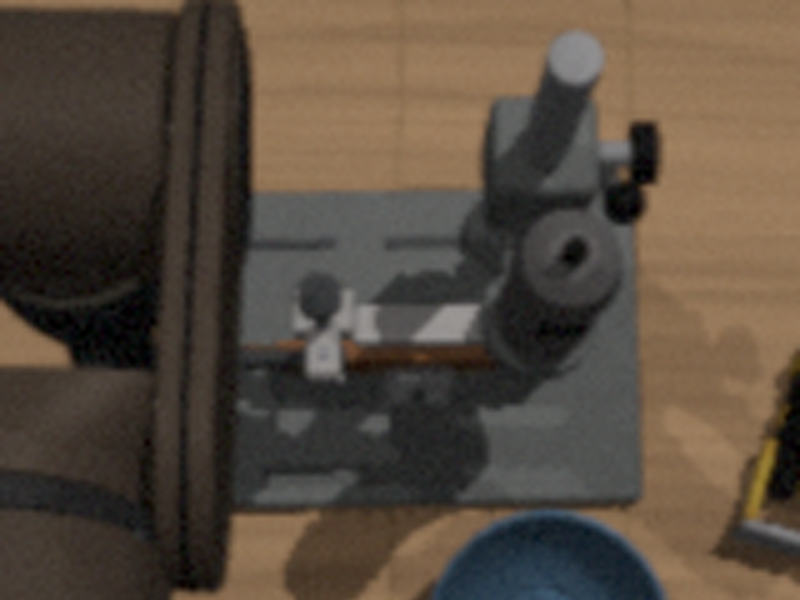

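The lever now points along +y (wrist (281,195)–(287,260)), and the knob is unmoved in the top view at crop (320,295). Measuring the closed tip height and lever direction.

```bash
python3 -c "
from h import *
p,d,K,T=load('w8');W=cloud(d,K,T)
for r in range(190,258,6):
    c=[c for c in range(262,305) if .130<W[r,c,2]<.142]
    if c: print(r,c[0],c[-1],np.round(W[r,c].mean(0),4))
for r in range(252,276,4):
  print(r,[tuple(int(round(1000*x)) for x in W[r,c]) for c in list(range(268,302,5))])
"
```

```text
190 276 285 [0.5393 0.1181 0.1334]
196 274 286 [0.5388 0.113  0.1359]
202 275 286 [0.5392 0.1072 0.1361]
208 276 286 [0.5396 0.1013 0.136 ]
214 277 285 [0.5395 0.0953 0.1357]
220 277 286 [0.5399 0.0892 0.1356]
226 278 286 [0.5403 0.0832 0.1357]
232 278 285 [0.5397 0.077  0.1358]
238 278 287 [0.5406 0.0705 0.1352]
244 279 287 [0.541  0.0641 0.1353]
250 279 287 [0.5409 0.0578 0.1355]
256 279 304 [0.5485 0.0501 0.1334]
252 [(518, -3, 14), (526, -4, 12), (533, -4, 12), (541, 56, 136), (547, -2, 17), (553, 19, 60), (556, 49, 122)]
256 [(518, -10, 11), (525, -10, 12), (533, -10, 11), (541, 51, 136), (546, 42, 117), (551, 43, 118), (556, 48, 130)]
260 [(518, -16, 12), (537, 116, 270), (539, 116, 270), (542, 115, 269), (544, 116, 270), (547, 116, 270), (556, 48, 139)]
264 [(518, -23, 11), (537, 116, 275), (539, 116, 275), (542, 115, 274), (544, 116, 274), (547, 116, 274), (555, 47, 144)]
268 [(534, 112, 271), (537, 116, 278), (539, 116, 278), (542, 116, 278), (544, 116, 279), (546, 116, 279), (549, 112, 271)]
272 [(534, 112, 275), (537, 116, 283), (539, 116, 282), (542, 116, 282), (544, 116, 282), (546, 116, 282), (549, 112, 275)]
```

Emit:
servo_tool --increments "0 0 -0.01 -2.5 0.5 0 0;0 0 -0.01 -5 1 0 0;0 0 -0.01 -7.1 1.5 0 0;0 0 -0.01 -7.1 1.5 1 0;0 0 -0.01 -7.1 1.5 2.5 0;0 0 -0.01 -7.1 1.5 3.5 0;0 0 -0.01 -7.1 1.5 3.5 0;0 0 -0.01 -7.1 1.5 3.5 0;0 0 -0.01 -7.1 1.5 3.5 0"

```text
time: 8.58
eef_pos: [0.556, 0.0347, 0.2128]
tcp_rot: [0.708, 0.706, 0.0, -0.0]
contact_force: [-0.6, -0.2, 0.5]
opening: 0.001
```

```bash
python3 -c "
from h import *
inc((.557,.034,.20),90)
p,d,K,T=snap('wrist','w9');W=cloud(d,K,T)
for r in range(250,280,5):
  print(r,[tuple(int(round(1000*x)) for x in W[r,c]) for c in list(range(268,302,5))])
p,d,K,T=snap('scene','s9')
c=p[60:260,180:380];cv2.imwrite('pics/s9c.png',cv2.resize(c,(600,600),interpolation=cv2.INTER_CUBIC)[...,::-1])
"
```

```text
t 8.58 pos [0.556  0.0347 0.2128] F [-0.6  -0.17  0.49] open 0.001 q6 -0.12
inc [ 0.0001 -0.0002 -0.0022] [-0.066  0.097  1.277]
250 [(547, 39, 211), (550, 42, 217), (553, 42, 217), (556, 42, 217), (559, 42, 217), (561, 42, 218), (564, 40, 213)]
255 [(547, 38, 216), (550, 39, 217), (553, 39, 217), (556, 39, 216), (559, 39, 218), (561, 40, 218), (564, 39, 216)]
260 [(547, 35, 216), (551, 45, 235), (553, 45, 234), (556, 45, 234), (558, 45, 235), (561, 45, 235), (564, 36, 218)]
265 [(547, 33, 217), (551, 44, 239), (556, 114, 370), (556, 44, 239), (558, 45, 241), (561, 45, 240), (564, 33, 217)]
270 [(548, 41, 238), (551, 45, 246), (553, 45, 245), (556, 45, 245), (558, 45, 246), (560, 45, 245), (563, 41, 238)]
275 [(549, 41, 244), (551, 45, 249), (554, 45, 250), (556, 45, 250), (558, 45, 250), (560, 45, 250), (563, 45, 250)]
```

View pics/s9c.png

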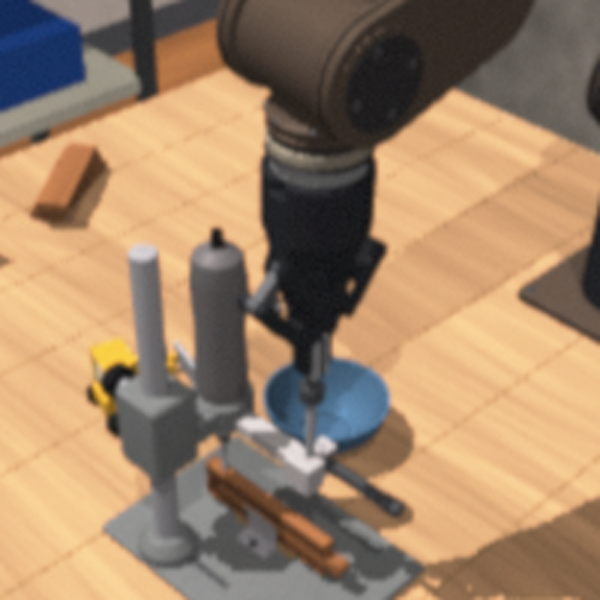

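View pics/w9.png

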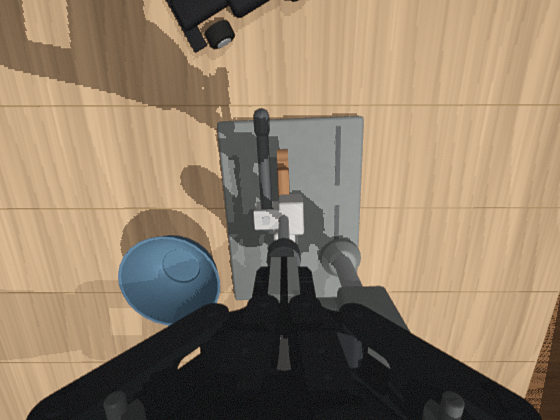

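Tips are at z≈0.234, centred over the knob (x 0.547–0.566, top 0.217). I'll estimate the track edge height, then press down.

```bash
cat >> h.py <<'E'
def avgF(n=8):
    from plant import ctrl
    F=[];P=[]
    for _ in range(n):
        ctrl.read_camera("wrist");s=ctrl.get_state();F.append(s["contact_force"]);P.append(s["eef_pos"])
    F=np.array(F);print("t",round(s["time"],2),"F",F.mean(0).round(2),"se",(F.std(0)/n**.5).round(2),"P",np.mean(P,0).round(5))
E
python3 -c "
from h import *
p,d,K,T=load('w9');W=cloud(d,K,T);hsv=cv2.cvtColor(p,cv2.COLOR_RGB2HSV)
for r in range(146,206,4):
  print(r,[tuple(int(round(1000*x)) for x in W[r,c]) for c in list(range(270,298,4))])
avgF()
"
```

```text
146 [(540, 79, 11), (545, 79, 11), (550, 79, 13), (554, 79, 12), (559, 79, 12), (564, 79, 12), (568, 79, 14)]
150 [(540, 74, 12), (545, 75, 14), (550, 78, 45), (554, 78, 44), (559, 78, 45), (564, 74, 11), (568, 74, 11)]
154 [(540, 70, 12), (545, 70, 14), (550, 74, 46), (554, 74, 47), (559, 74, 49), (564, 70, 12), (568, 70, 12)]
158 [(540, 65, 13), (545, 65, 12), (550, 70, 48), (554, 70, 47), (559, 70, 48), (564, 65, 12), (569, 65, 12)]
162 [(540, 60, 13), (545, 60, 13), (550, 65, 43), (554, 65, 43), (559, 65, 44), (564, 60, 11), (569, 60, 12)]
166 [(540, 56, 13), (545, 55, 12), (550, 61, 45), (554, 61, 45), (559, 61, 45), (564, 55, 12), (569, 55, 12)]
170 [(540, 51, 13), (545, 51, 12), (556, 114, 370), (554, 59, 61), (559, 59, 61), (564, 51, 13), (569, 51, 13)]
174 [(545, 68, 128), (545, 46, 14), (550, 55, 62), (554, 55, 61), (559, 55, 60), (564, 46, 12), (569, 46, 13)]
178 [(545, 65, 131), (545, 41, 13), (550, 51, 61), (554, 51, 61), (559, 51, 63), (564, 41, 12), (569, 41, 13)]
182 [(545, 62, 133), (544, 36, 12), (550, 47, 61), (554, 47, 61), (559, 47, 62), (564, 36, 12), (569, 36, 12)]
186 [(545, 59, 134), (544, 31, 13), (550, 42, 61), (554, 42, 60), (559, 43, 62), (564, 31, 11), (569, 31, 12)]
190 [(545, 56, 134), (544, 26, 12), (550, 38, 60), (554, 38, 60), (559, 38, 62), (564, 26, 13), (569, 26, 13)]
194 [(545, 52, 133), (544, 22, 14), (550, 33, 60), (555, 49, 119), (558, 49, 119), (562, 49, 121), (565, 49, 120)]
198 [(545, 50, 135), (544, 16, 13), (550, 29, 60), (555, 49, 132), (558, 49, 131), (561, 49, 133), (565, 49, 133)]
202 [(545, 46, 136), (548, 42, 120), (552, 47, 136), (555, 48, 143), (558, 48, 142), (561, 48, 143), (564, 48, 142)]
t 9.08 F [-0.17  0.12  0.1 ] se [0.2  0.25 0.13] P [0.55632 0.03426 0.21344]
```

Emit:
servo_tool --increments "0 0 0 0 0 0.6 0;0 0 0 0 0 1.2 0;0 0 0 0 0 1.4 0;0 0 0 0 0 1.4 0;0 0 0 0 0 1.4 0"

```text
time: 9.5
eef_pos: [0.5557, 0.0342, 0.1982]
tcp_rot: [0.708, 0.706, -0.0, -0.0]
contact_force: [0.1, 0.0, -0.2]
opening: 0.001
```

```bash
python3 -c "
from h import *
avgF(4)
"
```

```text
t 9.7 F [ 0.05  0.06 -0.01] se [0.3  0.19 0.15] P [0.55599 0.03416 0.19872]
```

Emit:
servo_tool --increments "0 0 0 0 0 0.3 0;0 0 0 0 0 0.6 0;0 0 0 0 0 0.9 0;0 0 0 0 0 1.2 0;0 0 0 0 0 1.5 0;0 0 0 0 0 1.5 0;0 0 0 0 0 1.5 0"

```text
time: 10.28
eef_pos: [0.5554, 0.0342, 0.183]
tcp_rot: [0.708, 0.706, -0.001, -0.001]
contact_force: [-0.1, -0.0, 0.6]
opening: 0.003
```

```bash
python3 -c "
from h import *
p,d,K,T=snap('scene','s10')
c=p[60:260,180:380];cv2.imwrite('pics/s10c.png',cv2.resize(c,(600,600),interpolation=cv2.INTER_CUBIC)[...,::-1])
avgF(4)
"
```

```text
t 10.53 F [0.1  0.07 0.06] se [0.33 0.23 0.13] P [0.55569 0.03419 0.18345]
```

View pics/s10c.png

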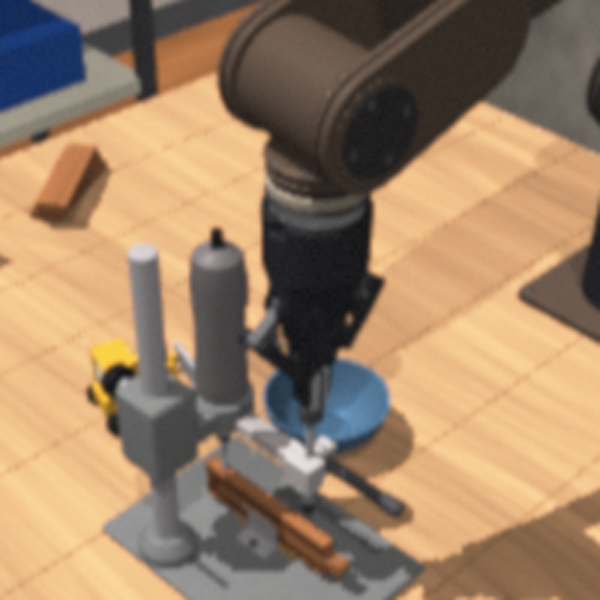

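The knob now looks lower, at about crop (312,412), and the rod foot shows below the boss near (312,497). Checking with wrist depth.

```bash
python3 -c "
from h import *
p,d,K,T=snap('wrist','w10');W=cloud(d,K,T)
for r in range(235,275,5):
  print(r,[tuple(int(round(1000*x)) for x in W[r,c]) for c in list(range(263,306,5))])
"
```

```text
235 [(541, 33, 145), (545, 33, 146), (548, 33, 145), (552, 36, 154), (555, 39, 159), (559, 37, 156), (563, 32, 143), (566, 32, 144), (570, 32, 144)]
240 [(541, 28, 143), (545, 28, 144), (548, 29, 145), (552, 36, 161), (556, 39, 168), (559, 37, 164), (563, 28, 144), (566, 29, 144), (570, 29, 144)]
245 [(531, -35, 13), (537, -35, 13), (548, 19, 131), (553, 44, 187), (556, 45, 189), (558, 44, 187), (563, 25, 144), (566, 24, 143), (570, 25, 145)]
250 [(531, -41, 12), (537, -42, 12), (556, 114, 341), (553, 44, 192), (556, 45, 195), (558, 44, 193), (561, 43, 191), (564, 40, 185), (579, -41, 13)]
255 [(531, -48, 12), (547, 39, 190), (550, 43, 197), (553, 43, 197), (556, 43, 197), (558, 43, 197), (561, 43, 197), (564, 40, 192), (579, -48, 12)]
260 [(531, -54, 13), (548, 39, 195), (551, 45, 207), (553, 45, 207), (556, 45, 207), (558, 44, 205), (561, 44, 205), (564, 40, 197), (579, -55, 12)]
265 [(530, -61, 12), (548, 37, 196), (551, 45, 211), (553, 45, 212), (556, 45, 212), (556, 114, 341), (560, 44, 210), (564, 37, 196), (579, -62, 12)]
270 [(546, 40, 208), (548, 41, 209), (551, 44, 215), (553, 45, 216), (556, 44, 216), (558, 45, 216), (560, 45, 216), (563, 41, 209), (566, 40, 208)]
```

The knob top is now at 0.197, so it moved down 20 mm with the fingers, and the effective tip is eef+13.5 mm. About 21 mm of travel is left before touch.

Emit:
servo_tool --increments "0 0 0 0 0 0.3 0;0 0 0 0 0 0.6 0;0 0 0 0 0 0.9 0;0 0 0 0 0 1.2 0;0 0 0 0 0 1.4 0;0 0 0 0 0 1.4 0;0 0 0 0 0 1.4 0"

```text
time: 11.17
eef_pos: [0.5555, 0.0342, 0.1692]
tcp_rot: [0.708, 0.706, -0.0, -0.001]
contact_force: [0.3, 0.4, 0.4]
opening: 0.004
```

```bash
python3 -c "
from h import *
avgF(4)
p,d,K,T=snap('wrist','w11');W=cloud(d,K,T)
for r in range(245,265,5):
  print(r,[tuple(int(round(1000*x)) for x in W[r,c]) for c in list(range(263,306,5))])
"
```

```text
t 11.37 F [ 0.41  0.31 -0.23] se [0.3  0.13 0.17] P [0.55566 0.0342  0.1694 ]
245 [(542, 32, 147), (545, 31, 144), (549, 31, 144), (553, 44, 173), (556, 45, 174), (558, 44, 172), (562, 32, 145), (565, 31, 144), (569, 31, 144)]
250 [(542, 28, 145), (545, 27, 144), (550, 42, 175), (553, 44, 178), (556, 44, 179), (558, 44, 179), (561, 43, 178), (564, 41, 172), (569, 27, 143)]
255 [(532, -42, 11), (547, 39, 176), (550, 42, 182), (553, 43, 182), (556, 43, 183), (558, 43, 183), (556, 114, 327), (564, 40, 178), (569, 24, 144)]
260 [(531, -48, 11), (547, 39, 182), (551, 45, 193), (553, 45, 192), (556, 45, 193), (558, 45, 193), (561, 44, 191), (563, 40, 184), (578, -48, 12)]
```

Emit:
servo_tool --increments "0 0 0 0 0 0.05 0;0 0 0 0 0 0.1 0;0 0 0 0 0 0.15 0;0 0 0 0 0 0.2 0;0 0 0 0 0 0.25 0;0 0 0 0 0 0.3 0;0 0 0 0 0 0.3 0"

```text
time: 12.0
eef_pos: [0.5561, 0.0342, 0.1668]
tcp_rot: [0.708, 0.706, 0.0, 0.0]
contact_force: [-0.4, 0.1, 1.7]
opening: -0.003
```

```bash
python3 -c "
from h import *
avgF(4)
"
```

```text
t 12.2 F [ 0.07 -0.31  0.85] se [0.11 0.35 0.15] P [0.55606 0.03415 0.16681]
```

Emit:
servo_tool --increments "0 0 0 0 0 0.03 0;0 0 0 0 0 0.06 0;0 0 0 0 0 0.1 0;0 0 0 0 0 0.1 0"

```text
time: 12.53
eef_pos: [0.5561, 0.0342, 0.1658]
tcp_rot: [0.708, 0.706, 0.0, 0.0]
contact_force: [-0.1, 0.4, 0.9]
opening: 0.0
```

```bash
python3 -c "
from h import *
avgF(4)
"
```

```text
t 12.73 F [-0.51  0.34  1.08] se [0.16 0.2  0.23] P [0.55607 0.03416 0.16577]
```

Emit:
servo_tool --increments "0 0 0 0 0 0.02 0;0 0 0 0 0 0.05 0;0 0 0 0 0 0.05 0"

```text
time: 12.98
eef_pos: [0.5561, 0.0342, 0.1654]
tcp_rot: [0.708, 0.706, 0.0, 0.0]
contact_force: [-0.2, -0.6, 0.6]
opening: 0.0
```

```bash
python3 -c "
from h import *
avgF(4)
"
```

```text
t 13.18 F [-0.77  0.41  1.51] se [0.27 0.08 0.15] P [0.55607 0.03416 0.16533]
```

Emit:
servo_tool --increments "0 0 0 0 0 0.02 0;0 0 0 0 0 0.05 0;0 0 0 0 0 0.05 0"

```text
time: 13.43
eef_pos: [0.5561, 0.0342, 0.1648]
tcp_rot: [0.708, 0.706, 0.0, 0.0]
contact_force: [0.0, 0.9, 1.4]
opening: 0.002
```

```bash
python3 -c "
from h import *
avgF(4)
"
```

```text
t 13.63 F [-0.46  0.35  1.23] se [0.18 0.17 0.16] P [0.55607 0.03416 0.1648 ]
```

Emit:
servo_tool --increments "0 0 0 0 0 0.02 0;0 0 0 0 0 0.05 0;0 0 0 0 0 0.05 0"

```text
time: 13.88
eef_pos: [0.5561, 0.0342, 0.1643]
tcp_rot: [0.708, 0.706, 0.0, 0.0]
contact_force: [-0.8, -0.3, 0.8]
opening: 0.001
```

```bash
python3 -c "
from h import *
avgF(4)
"
```

```text
t 14.08 F [-0.92  0.26  0.94] se [0.23 0.21 0.2 ] P [0.55608 0.03417 0.16431]
```

Emit:
servo_tool --increments "0 0 0 0 0 0.02 0;0 0 0 0 0 0.04 0;0 0 0 0 0 0.04 0"

```text
time: 14.33
eef_pos: [0.556, 0.0342, 0.1639]
tcp_rot: [0.708, 0.706, 0.0, 0.0]
contact_force: [-0.7, 0.3, 1.5]
opening: -0.0
```

```bash
python3 -c "
from h import *
avgF(4)
"
```

```text
t 14.53 F [-0.8   0.19  1.38] se [0.18 0.27 0.14] P [0.55607 0.03416 0.16394]
```

Emit:
servo_tool --increments "0 0 0 0 0 0.02 0;0 0 0 0 0 0.04 0;0 0 0 0 0 0.04 0"

```text
time: 14.78
eef_pos: [0.5561, 0.0341, 0.1635]
tcp_rot: [0.708, 0.706, 0.0, 0.0]
contact_force: [-0.1, 0.7, 1.8]
opening: 0.006
```

```bash
python3 -c "
from h import *
avgF(4)
"
```

```text
t 14.98 F [-0.8   0.26  1.55] se [0.35 0.26 0.08] P [0.55608 0.03415 0.16353]
```

Emit:
servo_tool --increments "0 0 0 0 0 0.02 0;0 0 0 0 0 0.04 0;0 0 0 0 0 0.04 0"

```text
time: 15.23
eef_pos: [0.5561, 0.0341, 0.1631]
tcp_rot: [0.708, 0.706, 0.0, 0.0]
contact_force: [0.1, -0.1, 0.9]
opening: -0.002
```

```bash
python3 -c "
from h import *
avgF(4)
"
```

```text
t 15.43 F [-0.34  0.26  1.02] se [0.07 0.07 0.22] P [0.55607 0.03415 0.16313]
```

Emit:
servo_tool --increments "0 0 0 0 0 0.02 0;0 0 0 0 0 0.04 0;0 0 0 0 0 0.04 0"

```text
time: 15.68
eef_pos: [0.5561, 0.0341, 0.1627]
tcp_rot: [0.708, 0.706, 0.0, 0.0]
contact_force: [-1.4, 0.6, 1.2]
opening: -0.002
```

```bash
python3 -c "
from h import *
avgF(4)
"
```

```text
t 15.88 F [-0.6  -0.41  1.31] se [0.24 0.36 0.13] P [0.55606 0.03416 0.16272]
```

Emit:
servo_tool --increments "0 0 0 0 0 0.02 0;0 0 0 0 0 0.04 0;0 0 0 0 0 0.04 0"

```text
time: 16.13
eef_pos: [0.5561, 0.0342, 0.1623]
tcp_rot: [0.708, 0.706, 0.0, 0.0]
contact_force: [0.2, 0.6, 1.8]
opening: -0.0
```

```bash
python3 -c "
from h import *
avgF(4)
"
```

```text
t 16.33 F [-0.61 -0.04  1.69] se [0.32 0.16 0.19] P [0.55607 0.03416 0.16232]
```

Emit:
servo_tool --increments "0 0 0 0 0 0.02 0;0 0 0 0 0 0.04 0;0 0 0 0 0 0.04 0"

```text
time: 16.58
eef_pos: [0.5561, 0.0341, 0.1619]
tcp_rot: [0.708, 0.706, 0.0, 0.0]
contact_force: [-0.9, 1.3, 1.6]
opening: 0.003
```

```bash
python3 -c "
from h import *
avgF(4)
"
```

```text
t 16.78 F [-0.78  0.24  1.47] se [0.19 0.24 0.27] P [0.55606 0.03415 0.1619 ]
```

Emit:
servo_tool --increments "0 0 0 0 0 0.02 0;0 0 0 0 0 0.04 0;0 0 0 0 0 0.04 0"

```text
time: 17.03
eef_pos: [0.5561, 0.0341, 0.1617]
tcp_rot: [0.708, 0.706, 0.0, 0.0]
contact_force: [0.1, 0.0, 2.1]
opening: -0.002
```

```bash
python3 -c "
from h import *
avgF(4)
p,d,K,T=snap('scene','s11')
c=p[160:260,230:330];cv2.imwrite('pics/s11c.png',cv2.resize(c,(600,600),interpolation=cv2.INTER_CUBIC)[...,::-1])
"
```

```text
t 17.23 F [-1.08  0.16  2.68] se [0.15 0.18 0.14] P [0.55611 0.03415 0.16173]
```

View pics/s11c.png

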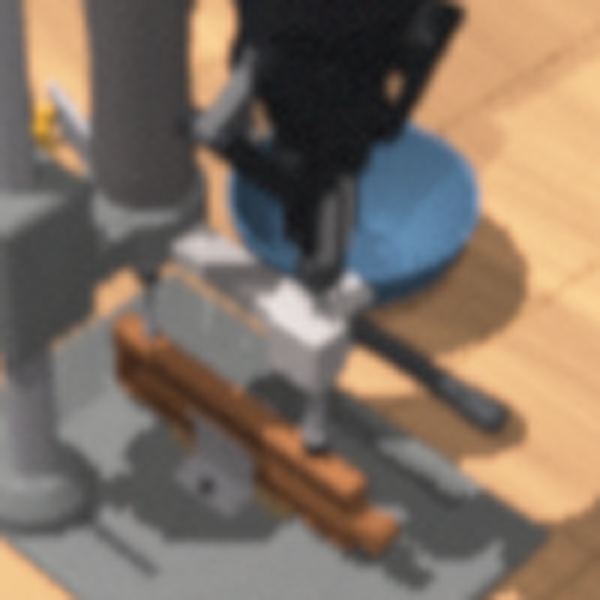

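Contact: force rose to 2.7 N, z stopped following, and the foot sits on the track at crop (317,445). One small further step makes the contact definite.

Emit:
servo_tool --increments "0 0 0 0 0 0.02 0;0 0 0 0 0 0.03 0;0 0 0 0 0 0.03 0"

```text
time: 17.53
eef_pos: [0.5562, 0.0342, 0.1616]
tcp_rot: [0.708, 0.706, 0.0, 0.0]
contact_force: [-1.2, -0.3, 4.1]
opening: -0.001
```

```bash
python3 -c "
from h import *
avgF(6)
"
```

```text
t 17.83 F [-1.94  0.4   4.49] se [0.16 0.24 0.15] P [0.55614 0.03415 0.16148]
```

Total 4.5 N, about 2.5–3 N of it on the foot, which is below the 3.5 N needed to lift the rod. Lifting off and going to the lever.

Emit:
servo_tool --increments "0 0 0 0 0 -0.5 0;0 0 0 0 0 -2 0;0 0 0 0 0 -4.5 0;0 0 0 1 0 -6.5 3;0 0 0 3 -0.5 -6.5 3;0 0 0 5 -1 -6.5 3;0 0 0 7 -1.6 -6.5 3;0 0 0 7 -1.6 -6.5 3;0 0 0 7 -1.6 -6.5 3"

```text
time: 18.58
eef_pos: [0.54, 0.1047, 0.2256]
tcp_rot: [0.707, 0.707, -0.0, 0.0]
contact_force: [0.1, 0.4, -0.4]
opening: 0.35
```

```bash
python3 -c "
from h import *
inc((.5397,.1045,.127),92)
p,d,K,T=snap('wrist','w12');W=cloud(d,K,T)
for r in range(150,262,8):
    c=[c for c in range(262,305) if .130<W[r,c,2]<.142]
    if c: print(r,c[0],c[-1],np.round(W[r,c].mean(0),4))
p,d,K,T=snap('top','t12')
W=cloud(d,K,T);m=np.zeros(d.shape,bool);m[176:210,262:290]=True;k=m&(W[...,2]>.155)&(W[...,2]<.23);print('knob',k.sum(),np.median(W[k],axis=0))
c=p[130:270,210:370];cv2.imwrite('pics/t12c.png',cv2.resize(c,None,fx=5,fy=5,interpolation=cv2.INTER_CUBIC)[:600,:,::-1])
"
```

```text
t 18.58 pos [0.54   0.1047 0.2256] F [ 0.09  0.41 -0.36] open 0.35 q6 0.01
inc [ 0.0002  0.0004 -0.036 ] [-0.019 -0.03   9.863]
198 277 288 [0.5391 0.1162 0.1356]
206 276 289 [0.5391 0.1092 0.136 ]
214 277 288 [0.5391 0.1021 0.1364]
222 279 288 [0.5399 0.0945 0.1358]
230 279 288 [0.5399 0.0869 0.1355]
238 279 288 [0.5399 0.0791 0.1354]
246 280 289 [0.5408 0.0714 0.1356]
254 280 289 [0.5408 0.0636 0.1359]
knob 67 [0.55705025 0.03486958 0.17533159]
```

View pics/w12.png

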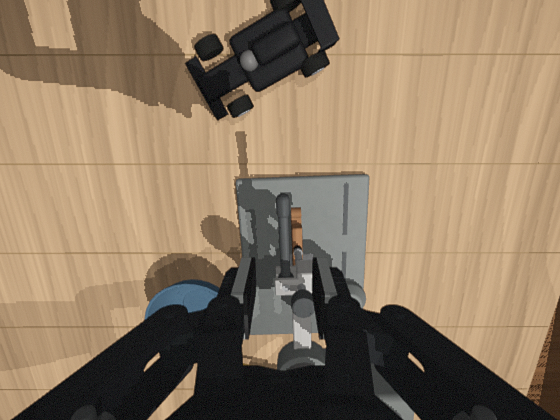

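The lever runs from (284,200) to (285,275), between the open pads. The knob top is at 0.175, so the foot is at about 0.060. Descending around the lever.

Emit:
servo_tool --increments "0 0 -0.035 0 -0.05 4 3;0 0 -0.035 0 -0.05 7.5 3;0 0 -0.035 0 -0.05 10 3;0 0 -0.035 0 -0.05 12 3;0 0 -0.035 0 -0.05 12.8 3;0 0 -0.035 0 -0.05 12.8 3;0 0 -0.035 0 -0.05 12.8 1.8;0 0 -0.035 0 -0.05 12.8 1.8;0 0 -0.035 0 -0.05 12.8 1.8"

```text
time: 19.43
eef_pos: [0.5414, 0.104, 0.1004]
tcp_rot: [0.696, 0.718, 0.002, 0.002]
contact_force: [1.1, 0.5, 0.5]
opening: 0.214
```

```bash
python3 -c "
from h import *
inc((.5397,.1045,.0975),92)
p,d,K,T=snap('wrist','w13')
"
```

```text
t 19.43 pos [0.5414 0.104  0.1004] F [1.05 0.46 0.53] open 0.214 q6 -0.03
inc [ 0.0043  0.0001 -0.0032] [ 0.053 -0.17   0.286]
```

View pics/w13.png

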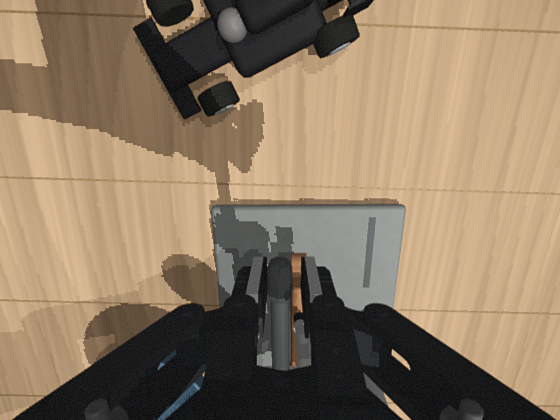

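The lever is straddled, with its end at (280,275). Swinging shut along the arc.

Emit:
servo_tool --increments "0 0 -0.1 -0.04 -0.7 0.2 1.8;0 0 -0.2 -0.14 -1.39 0.2 1.8;0 0 -0.3 -0.31 -2.07 0.2 1.8;0 0 -0.4 -0.55 -2.73 0.2 1.8;0 0 -0.5 -0.86 -3.36 0.2 1.8;0 0 -0.6 -1.22 -3.95 0.2 1.8;0 0 -0.7 -1.65 -4.51 0.2 1.8;0 0 -0.8 -2.12 -5.02 0.2 1.8;0 0 -0.8 -2.12 -5.02 0.2 1.8"

```text
time: 20.23
eef_pos: [0.4905, 0.0811, 0.0975]
tcp_rot: [0.36, 0.933, 0.0, 0.001]
contact_force: [0.2, 0.4, -0.1]
opening: 0.21
```

```bash
python3 -c "
from h import *
a=0
inc((.5425-.07*np.cos(a),.0343+.07*np.sin(a),.0975),179.3-np.degrees(a))
p,d,K,T=snap('wrist','w14')
"
```

```text
t 20.23 pos [0.4905 0.0811 0.0975] F [ 0.21  0.36 -0.07] open 0.21 q6 -0.87
inc [ 0.0008  0.0024 -0.725 ] [-1.814 -4.679 -0.005]
```

View pics/w14.png

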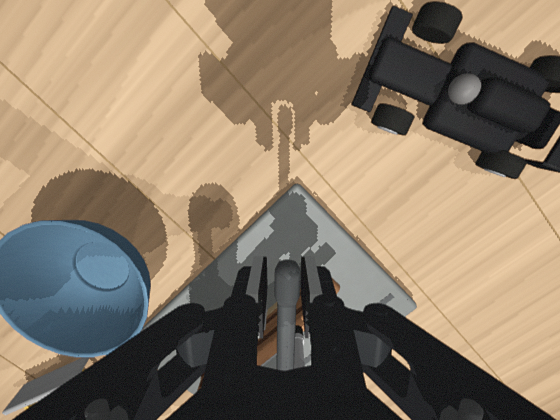

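The lever follows, with its end at (287,275). Continuing into the cam region.

Emit:
servo_tool --increments "0 0 -0.1 -0.04 -0.7 0 1.8;0 0 -0.2 -0.14 -1.39 0 1.8;0 0 -0.3 -0.31 -2.07 0 1.8;0 0 -0.4 -0.55 -2.73 0 1.8;0 0 -0.5 -0.86 -3.36 0 1.8;0 0 -0.6 -1.22 -3.95 0 1.8;0 0 -0.7 -1.65 -4.51 0 1.8;0 0 -0.73 -1.8 -4.7 0 1.8;0 0 -0.73 -1.8 -4.7 0 1.8"

```text
time: 21.03
eef_pos: [0.4727, 0.0343, 0.097]
tcp_rot: [0.006, 1.0, -0.0, 0.001]
contact_force: [0.8, 0.6, 0.5]
opening: 0.206
```

```bash
python3 -c "
from h import *
a=0
inc((.5425-.07*np.cos(a),.0343+.07*np.sin(a),.0975),179.3-np.degrees(a))
p,d,K,T=snap('wrist','w15');W=cloud(d,K,T)
for r in range(262,370,8):
    c=[c for c in range(262,300) if .130<W[r,c,2]<.142]
    if c: print(r,c[0],c[-1],np.round(W[r,c].mean(0),4))
avgF(3)
"
```

```text
t 21.03 pos [0.4727 0.0343 0.097 ] F [0.77 0.65 0.53] open 0.206 q6 -1.7
inc [-0.0002  0.0019  0.0011] [ 0.024  0.    -0.053]
262 286 295 [0.4569 0.0369 0.1304]
270 278 299 [0.4586 0.0359 0.1348]
278 262 299 [0.4619 0.0344 0.1362]
286 263 299 [0.4658 0.0348 0.1364]
294 263 299 [0.47   0.0347 0.1364]
302 263 298 [0.474  0.035  0.1368]
310 264 298 [0.479  0.0355 0.1357]
318 264 297 [0.4834 0.0352 0.1359]
326 279 297 [0.4883 0.0355 0.1354]
334 279 297 [0.4926 0.0355 0.1357]
342 279 296 [0.4974 0.0352 0.1357]
350 279 296 [0.5022 0.0352 0.1357]
358 279 296 [0.507  0.0351 0.1358]
366 279 295 [0.5121 0.0348 0.1357]
t 21.23 F [-0.01 -0.06 -0.39] se [0.3  0.35 0.28] P [0.47224 0.03461 0.09645]
```

View pics/w15.png

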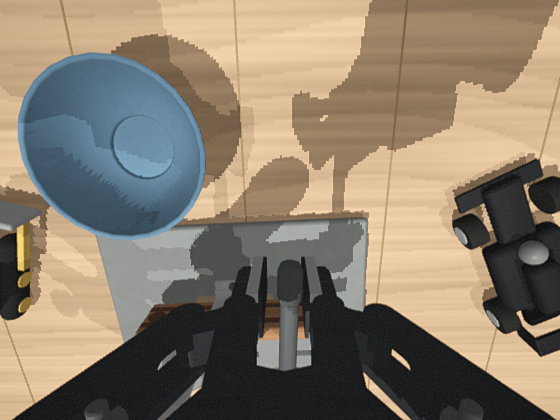

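The lever is nearly shut, at about 0.06 rad. Pushing on gently to its stop.

Emit:
servo_tool --increments "0 0 -0.01 0 -0.15 0 1.8;0 0 -0.02 0 -0.3 0 1.8;0 0 -0.02 0 -0.45 0 1.8;0 0 -0.02 0 -0.5 0 1.8;0 0 -0.02 0 -0.5 0 1.8"

```text
time: 21.65
eef_pos: [0.4718, 0.0297, 0.0962]
tcp_rot: [-0.005, 1.0, 0.0, 0.0]
contact_force: [0.1, 2.0, 1.5]
opening: 0.214
```

```bash
python3 -c "
from h import *
avgF(4)
"
```

```text
t 21.85 F [-0.44  2.35  0.66] se [0.1  0.21 0.36] P [0.47181 0.02969 0.09621]
```

Emit:
servo_tool --increments "0 0 0 0 -0.05 0 1.8;0 0 0 0 -0.1 0 1.8;0 0 0 0 -0.1 0 1.8;0 0 0 0 -0.1 0 1.8"

```text
time: 22.18
eef_pos: [0.4718, 0.0292, 0.0962]
tcp_rot: [-0.005, 1.0, 0.001, -0.0]
contact_force: [-0.0, 4.7, 0.8]
opening: 0.212
```

```bash
python3 -c "
from h import *
avgF(4)
"
```

```text
t 22.38 F [-0.76  5.29  1.66] se [0.23 0.24 0.44] P [0.47178 0.02921 0.09618]
```

Emit:
servo_tool --increments "0 0 0 0 -0.05 0 1.8;0 0 0 0 -0.1 0 1.8;0 0 0 0 -0.1 0 1.8;0 0 0 0 -0.1 0 1.8"

```text
time: 22.72
eef_pos: [0.4717, 0.0292, 0.0961]
tcp_rot: [-0.005, 1.0, 0.002, 0.0]
contact_force: [-0.9, 8.5, 0.6]
opening: 0.21
```

```bash
python3 -c "
from h import *
avgF(4)
"
```

```text
t 22.92 F [-0.22  8.18  1.64] se [0.33 0.18 0.11] P [0.47176 0.02919 0.09615]
```

Emit:
servo_tool --increments "0 0 0 0 -0.05 0 1.8;0 0 0 0 -0.1 0 1.8;0 0 0 0 -0.15 0 1.8;0 0 0 0 -0.2 0 1.8;0 0 0 0 -0.2 0 1.8"

```text
time: 23.33
eef_pos: [0.4717, 0.0292, 0.0961]
tcp_rot: [-0.004, 1.0, 0.004, 0.0]
contact_force: [0.5, 15.3, 2.5]
opening: 0.211
```

```bash
python3 -c "
from h import *
avgF(4)
"
```

```text
t 23.53 F [ 0.28 15.29  1.59] se [0.3  0.21 0.25] P [0.47174 0.02918 0.09611]
```

15.3 N with no further movement, so the lever is on its stop. Backing off, opening and lifting away.

Emit:
servo_tool --increments "0 0 0 0 0.4 0 1.8;0 0 0 0 0.65 0 3;0 0 0 0 0.65 0 3;0 0 0 0 0.65 0 3;0 0 0 0 0.65 -3 3;0 0 0 0 0.65 -7 3;0 0 0 0 0.65 -11 3;0 0 0 0 0.65 -15 3;0 0 0 0 0.65 -15 3"

```text
time: 24.28
eef_pos: [0.4765, 0.0307, 0.2563]
tcp_rot: [-0.005, 1.0, -0.002, 0.009]
contact_force: [0.9, 0.3, 0.9]
opening: 0.355
```

```bash
python3 -c "
from h import *
inc((.4737,.0369,.24),179)
p,d,K,T=snap('wrist','w16');W=cloud(d,K,T)
L=[]
for r in range(190,256,4):
    c=[c for c in range(262,305) if .130<W[r,c,2]<.142]
    if c: L.append(W[r,c].mean(0))
L=np.array(L);print(L[[0,-1]].round(4));f=np.polyfit(L[1:,0],L[1:,1],1);print('slope deg',np.degrees(np.arctan(f[0])))
for n in ('w1','w16'):
    p,d,K,T=load(n);W=cloud(d,K,T);m=np.zeros(d.shape,bool);m[150:300,265:305]=1;m&=(abs(W[...,2]-.136)<.004)&(W[...,0]<.515)
    q=W[m][:,:2];f=np.polyfit(q[:,0],q[:,1],1);print(n,m.sum(),np.degrees(np.arctan(f[0])),np.polyval(f,[.46,.5425]))
p,d,K,T=snap('scene','s16')
c=p[160:260,230:330];cv2.imwrite('pics/s16c.png',cv2.resize(c,(600,600),interpolation=cv2.INTER_CUBIC)[...,::-1])
"
```

```text
t 24.28 pos [0.4765 0.0307 0.2563] F [0.94 0.27 0.92] open 0.355 q6 -1.73
inc [-0.0033  0.0175  0.0281] [0.3   0.626 1.623]
[[0.4668 0.0314 0.1362]
 [0.5319 0.0328 0.1411]]
slope deg 1.9045956773775403
w1 621 -0.5824031730620703 [0.03504477 0.03420614]
w16 559 1.5230754712445065 [0.03130395 0.03349754]
```

View pics/s16c.png

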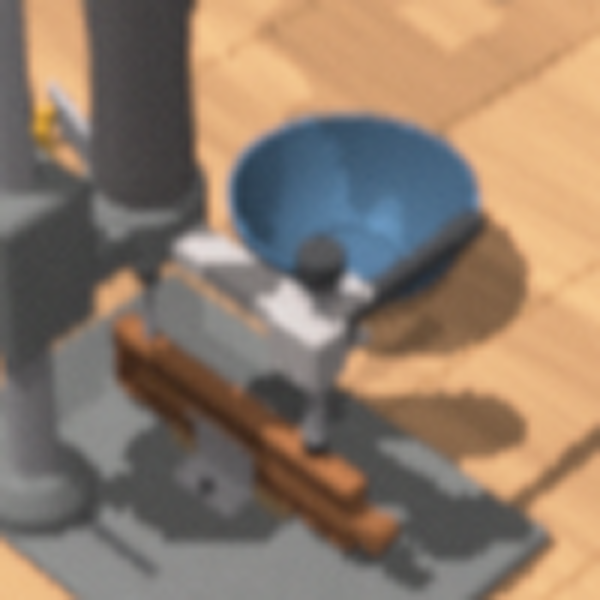

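View pics/w16.png

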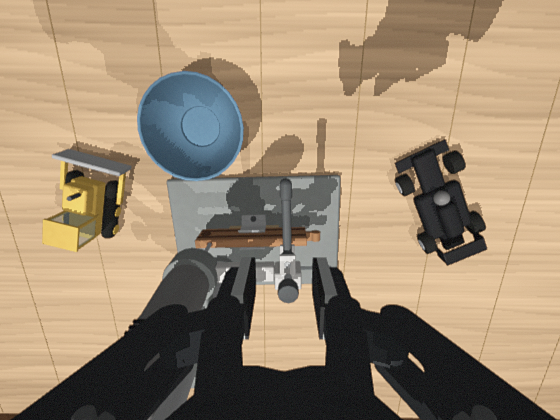

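The foot sits on the track at scene crop (317,445), the same pixel as when pressed. The lever lies along the stand's −x (1.5° vs. plate yaw 1.3°). Final check of knob height and toys, then hand in.

```bash
python3 -c "
from h import *
import numpy as np
p,d,K,T=snap('top','t17');W=cloud(d,K,T);m=np.zeros(d.shape,bool);m[176:210,262:290]=True;k=m&(W[...,2]>.155)&(W[...,2]<.23);print('knob',k.sum(),np.median(W[k],axis=0) if k.any() else 0)
a=load('top0')[0].astype(int)
for n,(y,x) in dict(car=(slice(180,252),slice(165,222)),bull=(slice(195,250),slice(355,402)),bowl=(slice(240,285),slice(292,348))).items(): print(n,abs(a[y,x]-p[y,x]).mean(), (abs(a[y,x]-p[y,x]).max(-1)>40).mean())
w=load('w16');W=cloud(*w[1:]);m=np.zeros(w[1].shape,bool);m[275:305,272:304]=1;m&=(abs(W[...,2]-.176)<.006);print(m.sum(),np.median(W[m],axis=0))
from plant import ctrl
print(ctrl.get_state()['contact_force']);ctrl.sign_off()
"
```

```text
knob 0 0
car 9.095191682910981 0.03338206627680312
bull 7.930238555770471 0.0
bowl 8.846957671957671 0.03373015873015873
352 [0.55363409 0.03463932 0.17545793]
[-0.21032948 -0.75106027 -0.48591191]
the job is handed in; nothing more can be done
```

The depth stop is set: I swung the clamp lever open, lowered the rod onto the track piece and swung the lever shut. I handed the job in at about 24 s.

**First try at the lever failed.** The fingertips sat well above the height the TCP figures implied, so on the first swing they passed over the lever without touching it. I measured the tip height in two camera views, went lower, and the second swing opened the lever fully (about 1.55 rad).

**Rod.** I pushed it down in steps of about 0.4 mm. Force rose from about 1.4 N while sliding to 4.5 N at contact, so roughly 2.5–3 N was on the foot.

**Lever.** I pushed it shut until 15 N produced no further movement, so it is on its stop. It lies 1.5° off the world x axis, against 1.3° for the stand's plate.

**Final checks:**
- **Knob:** the wrist camera puts its top at 0.1755 m, compared with 0.1753 m right after pressing. That leaves the foot at about 60 mm, still on the track in the scene view.
- **Top camera:** the same knob check from above gave no reading, probably because the arm blocked the view.
- **Touching nothing:** the gripper is lifted well clear and the force reads about zero.
- **Toys and bowl:** the bulldozer's image area is unchanged. About 3% of the pixels around the car and the bowl changed. I think that is the arm or its shadow, as both look in place in the last wrist picture, but I did not measure their positions.

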